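Build a pole-gap spacer stack from a guarded carousel

TASK

Make up the pole-gap gauge for the magnet: seat the foot block flat in the jig's pocket, rib up, and thread every flanged spacer that is in the carousel onto the spindle one at a time, flange down, largest flange first at the bottom and smallest on top, all resting flat on one another. The wire guard covers all but the front of the carousel, so twist the turntable by its grip bar to bring each spacer to the open front before lifting it out. Leave the pen pot, bottle and meter where they are.

Things in the scene. Friction and masses are not known exactly. Their poses are not given: they have to be found in the camera images.
- carousel: Fixed foot of the parts carousel and its wire guard. Origin on the turntable's axis at bench level; -x points to the guard's open front. Guard: 6 mm wires 72 mm above the bench, at radii 95 and 135 mm, on posts at radius 195 mm, over all but the sector within 50 degrees either side of the open front; spacers lift out only there.
- rotor (a joint): Turntable (grey disc, 360 mm across): turn in rad since the start (0 there, at any heading), counter-clockwise positive from above; free for two turns either way, stays where left (friction about 0.12 N m). Five equal compartments between low radial walls (14 mm high, 4 mm thick), centres 115 mm from the axis. Spacers start one to a compartment, flange down, and ride along.
- front (a point): Middle of the open front, on the level of the turntable's top face (24 mm above the bench), 115 mm from the axis: where the centre of a compartment comes to stand when it is brought forward. Fixed; axes as carousel.
- handle (a point): Centre of the black grip bar on top of the turntable's axis, 115 mm above the bench: bar 80 mm long (along this point's x), 18 mm thick (along its y), 28 mm high; it turns with the turntable. Grip it across its thickness from above and twist.
- spacer110: Flanged aluminium spacer: round flange 110 mm across and 5 mm thick at the bottom, hub 40 mm across above it, 17 mm high overall, bore 24 mm right through. Origin at the centre of the flange's underside, z up through the bore. About 148 g. May be absent (None). Grip it by the hub from above.
- spacer99: Flanged aluminium spacer: round flange 99 mm across and 5 mm thick at the bottom, hub 40 mm across above it, 17 mm high overall, bore 24 mm right through. Origin at the centre of the flange's underside, z up through the bore. About 139 g. May be absent (None). Grip it by the hub from above.
- spacer88: Flanged aluminium spacer: round flange 88 mm across and 5 mm thick at the bottom, hub 40 mm across above it, 17 mm high overall, bore 24 mm right through. Origin at the centre of the flange's underside, z up through the bore. About 130 g. May be absent (None). Grip it by the hub from above.
- spacer77: Flanged aluminium spacer: round flange 77 mm across and 5 mm thick at the bottom, hub 40 mm across above it, 17 mm high overall, bore 24 mm right through. Origin at the centre of the flange's underside, z up through the bore. About 122 g. May be absent (None). Grip it by the hub from above.
- spacer66: Flanged aluminium spacer: round flange 66 mm across and 5 mm thick at the bottom, hub 40 mm across above it, 17 mm high overall, bore 24 mm right through. Origin at the centre of the flange's underside, z up through the bore. About 113 g. May be absent (None). Grip it by the hub from above.
- jig: Aluminium jig plate 300 x 130 mm, 16 mm thick, fixed to the bench. Origin under its centre at bench level, x along its length: spindle 80 mm towards -x, pocket 75 mm towards +x.
- spindle_foot (a point): Axis of the vertical steel spindle at the plate's top face (16 mm above the bench), where the lowest spacer's underside rests. The spindle is 20 mm thick for 55 mm, then tapers over 11 mm to a nose 10 mm across. Each threaded spacer adds 17 mm of stack height.
- spindle_top (a point): Tip of the spindle's nose, 66 mm above the plate's top face.
- pocket (a point): Centre of the floor of the rectangular pocket (floor = plate's top face, 16 mm above the bench). Pocket 124 mm along the jig's x by 54 mm along its y, framed by dark upright walls 8 mm high, topped by lead-in lips that flare outwards by 8 mm on each side, to 17 mm above the floor.
- block: Flat steel-coloured foot block, 120 (x) x 50 (y) x 20 mm, with a raised grip rib 60 (x) x 30 (y) mm in the middle that brings it to 44 mm overall. Origin at the centre of its underside. About 550 g. It lies on the bench and fits the pocket either way round, rib up, with 2 mm to spare on each side. Grip it across the rib.
- pen_pot: Bystander: black pen pot, 72 mm across, 100 mm high; origin at its foot.
- wipe_bottle: Bystander: white bottle, 64 mm across, 160 mm high; origin at its foot.
- meter: Bystander: black hand-held meter lying flat, 150 x 75 x 32 mm; origin at its underside.

How it is judged:
On the way, in this order (a step that is already met when the one before it is completed fails the run):
1. the spacer with the 110 mm flange (if present) is threaded on the spindle, after every larger one (horizontal distance between spacer110 and spindle_foot below 0.005 m and z of spacer110 in the frame of spindle_foot below 0.056 m and angle between spacer110's own z axis and vertical below 0.1 rad), for 0.2 s.
2. the spacer with the 99 mm flange (if present) is threaded on the spindle, after every larger one (horizontal distance between spacer99 and spindle_foot below 0.005 m and z of spacer99 in the frame of spindle_foot below 0.056 m and angle between spacer99's own z axis and vertical below 0.1 rad), for 0.2 s.
3. the spacer with the 88 mm flange (if present) is threaded on the spindle, after every larger one (horizontal distance between spacer88 and spindle_foot below 0.005 m and z of spacer88 in the frame of spindle_foot below 0.056 m and angle between spacer88's own z axis and vertical below 0.1 rad), for 0.2 s.
4. the spacer with the 77 mm flange (if present) is threaded on the spindle, after every larger one (horizontal distance between spacer77 and spindle_foot below 0.005 m and z of spacer77 in the frame of spindle_foot below 0.056 m and angle between spacer77's own z axis and vertical below 0.1 rad), for 0.2 s.
5. the spacer with the 66 mm flange (if present) is threaded on the spindle, after every larger one (horizontal distance between spacer66 and spindle_foot below 0.005 m and z of spacer66 in the frame of spindle_foot below 0.056 m and angle between spacer66's own z axis and vertical below 0.1 rad), for 0.2 s.
At the end, for the whole second after the job is handed in: Spacers present: on the spindle flange down (axis within 5 mm, tilt under 0.06 rad, underside under 56 mm above the plate), each smaller one above every larger, at rest. Block in pocket: centre within 4 mm, underside within 3 mm of the floor, in line within 0.06 rad, tilt under 0.04, at rest (horizontal distance between each of spacer110, spacer99, spacer88, spacer77, spacer66 and spindle_foot below 0.005 m and z of each of spacer110, spacer99, spacer88, spacer77, spacer66 in the frame of spindle_foot below 0.056 m and angle between each of spacer110, spacer99, spacer88, spacer77, spacer66's own z axis and vertical below 0.06 rad and linear speed of each of spacer110, spacer99, spacer88, spacer77, spacer66, block below 0.02 m/s and z of each of spacer99, spacer88, spacer77, spacer66 in the frame of spacer110 above 0.012 m and z of each of spacer88, spacer77, spacer66 in the frame of spacer99 above 0.012 m and z of each of spacer77, spacer66 in the frame of spacer88 above 0.012 m and z of spacer66 in the frame of spacer77 above 0.012 m and horizontal distance between block and pocket below 0.004 m and z of block in the frame of pocket below 0.003 m and angle between the x axis of block and the x axis of jig, either way round below 0.06 rad and angle between block's own z axis and vertical below 0.04 rad); the robot touches nothing.
It fails at once if the pen pot is shoved aside or knocked over (distance of pen_pot from where it was at the start of the episode above 0.03 m or angle between pen_pot's own z axis and vertical above 0.5 rad).
It fails at once if the bottle is shoved aside or knocked over (distance of wipe_bottle from where it was at the start of the episode above 0.03 m or angle between wipe_bottle's own z axis and vertical above 0.5 rad).
It fails at once if the meter is shoved aside or knocked over (distance of meter from where it was at the start of the episode above 0.03 m or angle between meter's own z axis and vertical above 0.5 rad).
Of spacer110, spacer99, spacer88, spacer77, spacer66 only 3 to 4 are there at a start; the rules pass over those that are not, and their reading is None.
At some moment in a run one of block may be knocked a few centimetres aside while the robot is not near it.
Once in a run the grip may slacken for a moment while it holds something.
It also fails if it takes over 210 s, if anything falls off the work surface, if the arm or the gripper's body presses on something with over 40 N, if the wrist force passes 120 N, or if a joint passes its speed limit or range.

ROBOT

A 6-joint arm with a two-finger parallel gripper is mounted at the origin on the work surface. World frame = base frame: x ahead of the robot, y to its left, z up, the work surface at z = 0. Lengths are in m, angles in rad, forces in N, time in s.
With the tool pointing down it reaches from about 0.3 to 0.775 m from the base axis. Payload 14.6 kg.
Tool frame: the origin (TCP) lies between the finger pads; the fingertips stand ctrl.tip_extent ahead of it and the grasp point (between the pads) lies 3 mm ahead of it (ctrl.tip_extent is the distance from the TCP to the fingertips, in m); z points along the fingers, y is the line along which they close (so a half turn about z gives the same grasp; the last joint's range is limited). The gripper opens to 94 mm and grips with 3 to 60 N. Pads are 16 mm wide; open, the fingers measure 119 mm over their backs; the gripper's body (75 mm by 177 mm) begins 78 mm behind the grasp point.
Start: joints at [1.099, 0.3, 1.521, -0, 1.321, -0.067], TCP at [0.217, 0.506, 0.227] pointing down, gripper open.
Joint ranges: [-3.03, 3.03], [-0.79, 2.21], [0.23, 2.52], [-1.04, 4.18], [0, 3.07], [-2.55, 2.55]. Speed limits (rad/s): [2.22, 2.22, 2.57, 3.14, 3.14, 3.14].

INTERFACE

Orientations are given as [roll, pitch, yaw] about the fixed x, y, z axes, in that order (R = Rz(yaw) Ry(pitch) Rx(roll)).
In Python, from station import ctrl gives the robot as it stands.
- The arm moves only by the shell command python3 shift.py 'ROWS' [OPENING] [FORCE]. ROWS is a JSON list of rows, 1 to 10 of them, each of 6 numbers: dx, dy, dz in m, then a rotation vector rx, ry, rz in rad; each row shifts and turns the commanded pose from where the row before left it, along the tool's axes as they then stand; what a row does not reach is not made up. A row lasts 1/10 s, in which the tool goes at most 0.05 m and 0.15 rad, less where a joint would pass 70% of its speed; a pose out of reach is approached as far as the arm can. OPENING is the finger opening in m, set as the command begins (- or left out keeps the last). The fingers move at their own pace and stop on an object; FORCE is the grip in N (left out, the last holds). Time passes only in rows, so rows that do not move let the fingers close. It prints the time, the measured TCP pose, the force, the opening and the grip force at its end.
- ctrl.get_obs(): the state, without advancing time (a new reading comes with each control period).
- ctrl.camera(name): name is "side" or "top"; returns a dict with "pixels" (480x640x3 uint8, blue, green, red), "fx", "fy", "cx", "cy" (pixels), "k1" (the pictures are not rectified: a ray, as slopes to the right and down, at radius r is drawn at 1 + k1 r^2 times it, then the intrinsics apply), "extrinsics" (4x4, takes a point from camera to world coordinates). Camera axes: x right, y up, looking along -z (the intrinsics and any distortion apply to the point x, -y, -z); pixel columns grow to the right and rows downward; lengths in m; the calibration is good to about 2 mm. A picture is of the moment at which its call begins. There is no depth.
- ctrl.hand_in(): hands the job in; it is judged then, once.
The state is a dict: "time_s": time; "qpos": joint angles; "joint_vel": joint speeds; "tau": joint torques, N m; "ee_pos": TCP position; "eef_rot": TCP orientation; "force": force on the tool from outside, world axes, zero at the start; "moment": the same for the moment, N m; "grip_width": finger opening in m; "grip_force": force on a finger pad.
Only numpy, scipy, OpenCV 4.12 (cv2) and the standard library are available. Lean on these libraries where they do the work, as an engineer would, in place of code of your own. Each camera call takes 0.05 s, during which the arm holds its last target. There are 200 camera calls.

## Working session

There is one attempt and no reset: what is moved stays moved. The work goes in short steps, Python scripts to look and compute and a shell command to move; the robot and the scene stay as the last step left them, time stands still between calls to the robot, and variables do not carry over. Pictures are saved under pics/ and viewed, at most 14 in all, crops included, and the job is handed in when it is done.

```bash
ls; mkdir -p pics; python3 - <<'E'
from station import ctrl
import cv2
print(ctrl.get_obs(), ctrl.tip_extent)
for n in ("top","side"):
    c=ctrl.camera(n); cv2.imwrite(f"pics/{n}0.png",c["pixels"])
    print(n,{k:v for k,v in c.items() if k!="pixels"})
E
```

```text
pics
shift.py
station.py
{'time_s': 0.0, 'qpos': array([ 1.09941869e+00,  3.00496587e-01,  1.52158146e+00, -7.37139943e-06,
        1.32071526e+00, -6.65787912e-02]), 'joint_vel': array([ 0.00076884, -0.00097166, -0.00131342, -0.00113196,  0.00104007,
       -0.00049252]), 'tau': array([ 2.53477401e-04, -5.31809986e+01, -3.52732050e+01,  7.08064903e-02,
        2.44740327e-02, -6.79042205e-05]), 'ee_pos': array([0.21649227, 0.50533688, 0.22687218]), 'eef_rot': array([-3.14039418e+00, -7.27549773e-05,  2.73679559e+00]), 'force': array([-0.73271241, -0.77037873,  0.18281764]), 'moment': array([-0.00493024, -0.01636641, -0.06630101]), 'grip_force': 0.0, 'grip_width': 0.09380047209110831} 0.022
top {'fx': 518.3815390721867, 'fy': 518.3815390721867, 'cx': 317.15095086065566, 'cy': 236.26214378704296, 'k1': -0.08496475879010051, 'extrinsics': array([[-1.31853082e-02,  9.95110048e-01, -9.78884015e-02,
         4.32217171e-01],
       [-9.99912958e-01, -1.30755767e-02,  1.76244374e-03,
         3.14748366e-02],
       [ 4.73878181e-04,  9.79031194e-02,  9.95195837e-01,
         1.41865965e+00],
       [ 0.00000000e+00,  0.00000000e+00,  0.00000000e+00,
         1.00000000e+00]])}
side {'fx': 600.1574063448104, 'fy': 600.1574063448104, 'cx': 313.6730817565276, 'cy': 235.38664528074082, 'k1': -0.11681214575209733, 'extrinsics': array([[-0.98958757,  0.09834238, -0.10509626,  0.40881757],
       [-0.14304932, -0.75274066,  0.64258726,  0.94508853],
       [-0.01591666,  0.65093031,  0.75897061,  1.21350663],
       [ 0.        ,  0.        ,  0.        ,  1.        ]])}
```
View pics/top0.png

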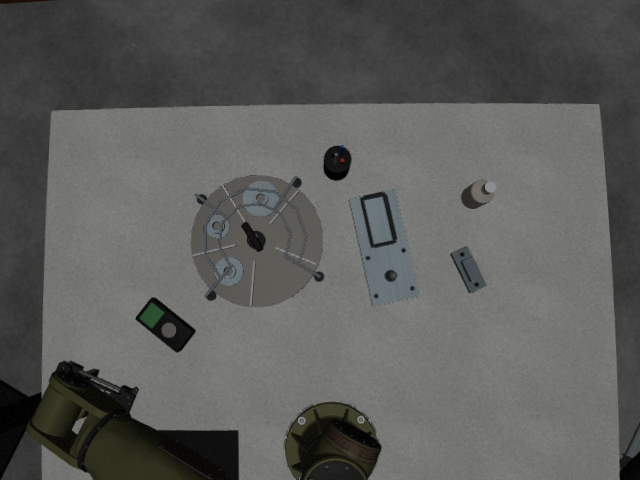

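View pics/side0.png

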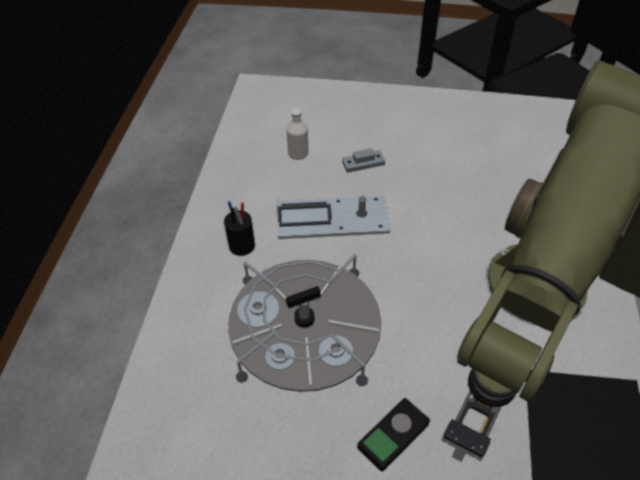

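```bash
cat > h.py <<'E'
import numpy as np, cv2
from station import ctrl
from scipy.spatial.transform import Rotation as R
def shot(n,save=None):
    c=ctrl.camera(n)
    if save: cv2.imwrite(save,c["pixels"])
    return c
def ray(c,uv):
    d=np.array([(uv[0]-c["cx"])/c["fx"],(uv[1]-c["cy"])/c["fy"]]); s=d.copy()
    for _ in range(20): s=d/(1+c["k1"]*(s@s))
    E=c["extrinsics"]; v=E[:3,:3]@np.array([s[0],-s[1],-1]); return E[:3,3],v/np.linalg.norm(v)
def onz(c,uv,z):
    o,v=ray(c,uv); return o+v*(z-o[2])/v[2]
def tri(c1,p1,c2,p2):
    o1,v1=ray(c1,p1); o2,v2=ray(c2,p2)
    t=np.linalg.lstsq(np.c_[v1,-v2],o2-o1,rcond=None)[0]
    a,b=o1+t[0]*v1,o2+t[1]*v2; return (a+b)/2,np.linalg.norm(a-b)
def proj(c,P):
    E=c["extrinsics"]; p=E[:3,:3].T@(np.asarray(P)-E[:3,3]); s=np.array([p[0],-p[1]])/-p[2]
    s=s*(1+c["k1"]*(s@s)); return np.array([c["fx"]*s[0]+c["cx"],c["fy"]*s[1]+c["cy"]])
def go(target,closing=None):
    """shift in tool axes to a TCP target; yaw turn (about tool z) to bring the closing line to heading `closing`"""
    o=ctrl.get_obs(); M=R.from_euler("xyz",o["eef_rot"]).as_matrix()
    d=M.T@(np.array(target)-o["ee_pos"]); print("t %.1f"%o["time_s"],"d_tool",d.round(4),end=" ")
    if closing is not None:
        h=np.arctan2(M[1,1],M[0,1]); w=(closing-h+np.pi/2)%np.pi-np.pi/2
        print("turn about tool z",round(-w,3),"or",round(-w+np.pi*np.sign(w),3),"q6",o["qpos"][5].round(2),end=" ")
    print("tool z",M[:,2].round(4))
E
python3 - <<'E'
from h import *
a=shot("top","pics/t1.png"); b=shot("side","pics/s1.png")
import pickle; pickle.dump((a,b),open("c.pkl","wb"))
t=cv2.resize(a["pixels"][130:320,180:420],None,fx=3.3,fy=3.15,interpolation=cv2.INTER_CUBIC)
cv2.imwrite("pics/t1z.png",t)
t=cv2.resize(b["pixels"][130:400,220:420],None,fx=2.2,fy=2.2,interpolation=cv2.INTER_CUBIC)
cv2.imwrite("pics/s1z.png",t)
for n,p,z in [("car",(257,241),.024),("pot",(337,170),0),("bottle",(475,203),0),("meter",(166,325),.032),("spindletop",(391,275),.082),("pocket",(379,219),.016),("block",(468,270),.03)]: print(n,onz(a,p,z).round(3))
E
```

```text
car [0.559 0.192 0.024]
pot [ 0.757 -0.029  0.   ]
bottle [ 0.659 -0.413  0.   ]
meter [0.336 0.436 0.032]
spindletop [ 0.461 -0.16   0.082]
pocket [ 0.615 -0.141  0.016]
block [ 0.472 -0.376  0.03 ]
```

View pics/t1z.png

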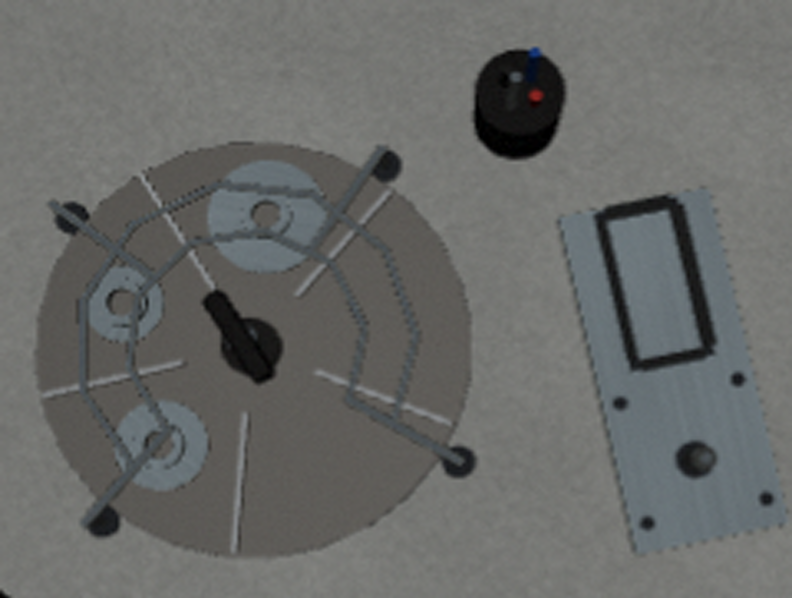

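View pics/s1z.png

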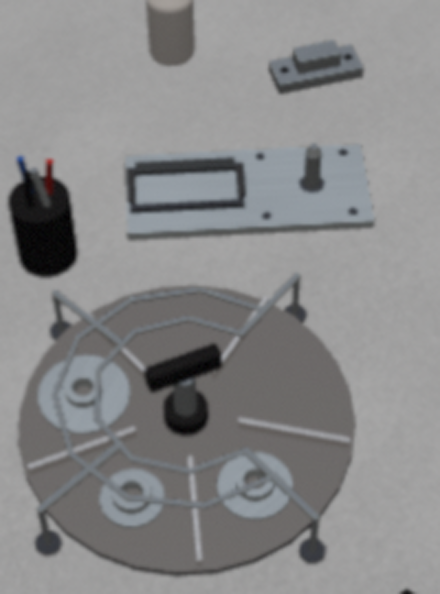

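```bash
python3 - <<'E'
from h import *
import pickle; a,b=pickle.load(open("c.pkl","rb"))
def px(c,*ps):
    for p in ps: print(p,c["pixels"][p[1],p[0]],end="; ")
    print()
px(a,(300,240),(100,200),(360,220),(262,186),(218,216),(468,262),(470,272),(248,232),(378,219),(391,276),(240,208))
px(b,(304,310),(180,300),(345,227),(246,318),(310,215),(303,297),(362,205))
for c,n in ((a,"top"),(b,"side")):
    p=cv2.GaussianBlur(c["pixels"],(3,3),0).astype(int); B,G,Rr=p[...,0],p[...,1],p[...,2]
    for nm,m in (("blue",B-Rr>8),("brown",Rr-B>4),("dark",p.max(2)<45)):
        k,l,st,ce=cv2.connectedComponentsWithStats(m.astype(np.uint8))
        for i in range(1,k):
            if st[i,4]>60: print(n,nm,st[i],ce[i].round(1))
E
```

```text
(300, 240) [86 91 93]; (100, 200) [123 126 124]; (360, 220) [123 117 108]; (262, 186) [117 111 101]; (218, 216) [114 111 100]; (468, 262) [84 80 74]; (470, 272) [80 76 70]; (248, 232) [18 20 22]; (378, 219) [124 120 108]; (391, 276) [50 53 50]; (240, 208) [85 89 91]; 
(304, 310) [60 61 60]; (180, 300) [158 159 159]; (345, 227) [161 154 146]; (246, 318) [135 129 122]; (310, 215) [163 157 148]; (303, 297) [16 15 15]; (362, 205) [59 60 58]; 
top blue [243 181  37  35 856] [260.4 198.2]
top blue [ 350  190   69  115 3448] [385.5 257.7]
top blue [364 197  28  47 866] [377.7 219.8]
top blue [205 211  24  28 317] [216.9 225.9]
top blue [453 248  32  43 487] [469.3 268.9]
top blue [216 258  27  27 491] [228.7 270.9]
top brown [  0   0  49   5 146] [19.9  1.1]
top brown [225 176  63  18 491] [254.1 182.8]
top brown [462 179  33  30 549] [477.2 194.3]
top brown [208 187  19  19 173] [216.4 195.8]
top brown [233 193   9  12  80] [237.8 198.9]
top brown [ 291  192   32   71 1038] [309.8 227.5]
top brown [218 199  16  16 143] [225.9 206.5]
top brown [191 205  21  48 502] [199.1 228.9]
top brown [
[... 1515 characters left out ...]
424.3]
side dark [    0     0   190   342 32026] [ 62.4 112.7]
side dark [  417     0   223    99 14889] [534.   43.9]
side dark [567 109  13  25 162] [572.8 121.3]
side dark [506 198  33  40 302] [519.4 223.6]
side dark [ 598  204   42   93 1989] [625.2 258.3]
side dark [225 209  29  46 929] [239.3 233.7]
side dark [497 248  87  66 702] [536.8 276.4]
side dark [287 287  33  20 347] [302.8 297. ]
side dark [ 489  291   70   39 1085] [527.9 310.2]
side dark [295 310  19  17 204] [304.1 319.3]
side dark [ 459  353   60   69 1169] [486.9 388.7]
side dark [  521   372   119   108 11068] [584.6 428.5]
side dark [ 358  399   71   71 1369] [397.1 432.3]
side dark [445 422  43  35 447] [467.8 438.8]
```

```bash
cat >> h.py <<'E'
def masks(c):
    p=cv2.GaussianBlur(c["pixels"],(3,3),0).astype(int); B,Rr=p[...,0],p[...,2]
    return {"blue":B-Rr>8,"brown":Rr-B>4,"dark":p.max(2)<45}
def comp(m,uv,r=3):
    k,l=cv2.connectedComponents(m.astype(np.uint8)); u,v=map(int,uv)
    w=l[v-r:v+r+1,u-r:u+r+1]; w=w[w>0]; return (l==np.bincount(w).argmax()) if len(w) else None
def pts(m):
    cs=max(cv2.findContours(m.astype(np.uint8),cv2.RETR_EXTERNAL,cv2.CHAIN_APPROX_NONE)[0],key=len)
    return cs[:,0].astype(float)
def world(c,p,z): return np.array([onz(c,q,z)[:2] for q in p])
def rect(P):
    (c,s,ang)=cv2.minAreaRect((P*1000).astype(np.float32)); 
    if s[0]<s[1]: s=(s[1],s[0]); ang+=90
    return np.array(c)/1000,np.array(s).round(1),np.deg2rad(ang)
def circ(P,out=None):
    for _ in range(6):
        s=np.linalg.lstsq(np.c_[2*P,np.ones(len(P))],(P**2).sum(1),rcond=None)[0]
        r=np.sqrt(s[2]+s[:2]@s[:2]); e=np.abs(np.hypot(*(P-s[:2]).T)-r); P=P[e<=max(2*np.median(e),.001)]
    return s[:2],r
E
python3 - <<'E'
from h import *
import pickle; a,b=pickle.load(open("c.pkl","rb"))
A,B=masks(a),masks(b)
# disc
m=np.zeros((480,640),bool); 
m[170:312,186:328]=(A["brown"]|A["blue"]|A["dark"])[170:312,186:328]
m=cv2.morphologyEx(m.astype(np.uint8),cv2.MORPH_CLOSE,np.ones((7,7)))
c,r=circ(world(a,cv2.convexHull(pts(m).astype(np.float32))[:,0],.024)); print("disc",c,2*r)
for n,cm,M,ps in (("top",a,A,[(262,186),(216,216),(228,260)]),("side",b,B,[(246,318),(335,361),(280,366)])):
    for p in ps:
        h=cv2.convexHull(pts(comp(M["blue"],p)).astype(np.float32))[:,0]; c,r=circ(world(cm,h,.029)); print(n,"spacer",p,c.round(4),"d",2*r*1000)
for n,cm,M,p in (("top",a,A,(360,220)),("side",b,B,(284,228))):
    print(n,"jig",rect(world(cm,pts(comp(M["blue"],p)),.016)))
print("pocket walls top, z .033/.016",rect(world(a,pts(comp(A["dark"],(381,245))),.033)))
print("pocket floor",rect(world(a,pts(comp(A["blue"],(378,219))),.016)))
bar=pts(comp(A["dark"],(248,232)));print("bar",rect(world(a,bar,.129)))
bs=pts(comp(B["dark"],(303,297)));
print("bar side",rect(world(b,bs,.115)))
print("tri bar",tri(a,(252.6,237),b,(302.8,297)))
t=a["pixels"][180:310,340:500];s=b["pixels"][140:250,270:400]
cv2.imwrite("pics/jig.png",np.vstack([cv2.resize(t,(640,520-240),interpolation=cv2.INTER_CUBIC)[:0],cv2.resize(t,(369*1,300),interpolation=cv2.INTER_CUBIC)[:,:369]]))
cv2.imwrite("pics/jigt.png",cv2.resize(t,(720,585),interpolation=cv2.INTER_CUBIC))
cv2.imwrite("pics/jigs.png",cv2.resize(s,(650,550),interpolation=cv2.INTER_CUBIC))
E
```

```text
disc [0.56180385 0.19408588] 0.3559199490182388
top spacer (262, 186) [0.6749 0.1819] d 95.52425995844419
top spacer (216, 216) [0.6017 0.3001] d 64.19139201482142
top spacer (228, 260) [0.479  0.2686] d 73.04524566133958
side spacer (246, 318) [0.6717 0.1842] d 97.0070126518924
side spacer (335, 361) [0.4784 0.2699] d 76.4791137178281
side spacer (280, 366) [0.5974 0.3018] d 63.73113731091988
top jig (array([ 0.53941296, -0.15096338]), array([296.2, 126.2]), np.float64(0.19876299729773275))
side jig (array([ 0.53601587, -0.14765065]), array([296.1, 129.1]), np.float64(0.1989154632701398))
pocket walls top, z .033/.016 (array([ 0.61297272, -0.1362506 ]), array([140.5,  70.2]), np.float64(0.19497336900082043))
pocket floor (array([ 0.61321423, -0.13716002]), array([123. ,  53.4]), np.float64(0.20586355068561565))
bar (array([0.56024475, 0.19267328]), array([78. , 41.5]), np.float64(0.9394509803400084))
bar side (array([0.55861383, 0.19678946]), array([78.6, 28.6]), np.float64(0.5477606041936653))
tri bar (array([0.56049463, 0.19305694, 0.10998656]), np.float64(0.001426690834875175))Traceback (most recent call last):
  File "<stdin>", line 21, in <module>
    return _nx.concatenate(arrs, 0, dtype=dtype, casting=casting)
           ~~~~~~~~~~~~~~~^^^^^^^^^^^^^^^^^^^^^^^^^^^^^^^^^^^^^^^
ValueError: all the input array dimensions except for the concatenation axis must match exactly, but along dimension 1, the array at index 0 has size 640 and the array at index 1 has size 369
```

```bash
python3 - <<'E'
from h import *
import pickle; a,b=pickle.load(open("c.pkl","rb"))
t=cv2.resize(a["pixels"][235:305,370:495],None,fx=5,fy=5,interpolation=cv2.INTER_CUBIC)
s=cv2.resize(b["pixels"][140:225,335:400],None,fx=5*.7,fy=3.5,interpolation=cv2.INTER_CUBIC)
W=np.zeros((350,625+228,3),np.uint8)[:, :800]; W[:,:570]=t[:,55:]; W[:298,572:799]=s[:,:227]
cv2.imwrite("pics/jb.png",W)
E
```

```text
(no output)
```

View pics/jb.png

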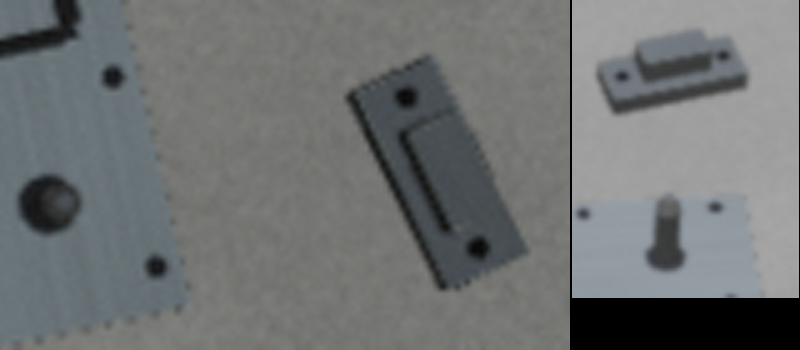

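```bash
python3 - <<'E'
from h import *
import pickle; a,b=pickle.load(open("c.pkl","rb"))
T=lambda x,y:(370+(x+55)/5,235+y/5); S=lambda x,y:(335+(x-572)/3.5,140+y/3.5)
for n,p,q in (("hole1",T(406,97),S(622,76)),("hole2",T(478,247),S(723,56)),("nose",T(62,200),S(668,197)),("foot",T(44,206),S(666,257)),("mid",T(442,172),S(672.5,66))): 
    P,e=tri(a,p,b,q);print(n,P.round(4),e.round(4))
h1,h2=onz(a,T(406,97),.02),onz(a,T(478,247),.02);print("head",np.arctan2(*(h1-h2)[[1,0]]),np.linalg.norm(h1-h2),(h1+h2)/2)
h1,h2=onz(b,S(622,76),.02),onz(b,S(723,56),.02);print("side head",np.arctan2(*(h1-h2)[[1,0]]),np.linalg.norm(h1-h2),(h1+h2)/2)
# bar ends from top zoom
f=lambda x,y:(180+x/3.3,130+y/3.15)
e1,e2=onz(a,f(213,293),.129),onz(a,f(263,377),.129);print("bar",e1,e2,np.arctan2(*(e1-e2)[[1,0]]))
g=lambda x,y:(220+x/2.2,130+y/2.2)
e1,e2=onz(b,g(148,378),.115),onz(b,g(220,358),.115);print("bar s",e1,e2,np.arctan2(*(e1-e2)[[1,0]]))
print("tri ends",tri(a,f(210,296),b,g(148,374)),tri(a,f(268,376),b,g(220,354)))
posts=[onz(a,f(*p),0)[:2] for p in ((72,217),(387,165),(459,461),(103,520))]
print(np.array(posts),circ(np.array(posts)))
d=(posts[2]+posts[3])/2-np.array([.560,.194]);print("front heading",np.arctan2(d[1],d[0]))
E
```

```text
hole1 [ 0.5135 -0.3665  0.0145] 0.0036
hole2 [ 0.4311 -0.4035  0.0137] 0.0037
nose [ 0.4593 -0.1666  0.0789] 0.003
foot [ 0.4578 -0.1666  0.0125] 0.0027
mid [ 0.4724 -0.385   0.014 ] 0.0034
head 0.41904958207038456 0.08980100420909855 [ 0.47400682 -0.38323148  0.02      ]
side head 0.4123106772227494 0.08961640619208229 [ 0.47019415 -0.37848753  0.02      ]
bar [0.59487442 0.21099979 0.129     ] [0.5272957  0.17303511 0.129     ] 0.5118458776064763
bar s [0.59109417 0.2138128  0.115     ] [0.52282317 0.17998288 0.115     ] 0.4600604221461645
tri ends (array([0.59197335, 0.21409256, 0.12262988]), np.float64(0.002614801614830794)) (array([0.5267816 , 0.17119896, 0.10954626]), np.float64(0.005400715502632386))
[[0.68045485 0.34846048]
 [0.72304973 0.08225788]
 [0.46170993 0.025116  ]
 [0.41411238 0.32048739]] (array([0.56204864, 0.19289521]), np.float64(0.19542592893384458))
front heading -2.9696764266663895
```

```bash
python3 - <<'E'
from h import *
go((.560,.194,.20),2.06)
E
```

```text
t 0.2 d_tool [-0.4383 -0.151   0.0272] turn about tool z -0.894 or 2.248 q6 -0.07 tool z [-3.e-04 -6.e-04 -1.e+00]
```

```bash
r='[-0.0438,-0.0151,0.0027,0,0,0]'; python3 shift.py '[[-0.0438,-0.0151,0.0027,0,0,0],[-0.0438,-0.0151,0.0027,0,0,0],[-0.0438,-0.0151,0.0027,0,0,0],[-0.0438,-0.0151,0.0027,0,0,0],[-0.0438,-0.0151,0.0027,0,0,0],[-0.0438,-0.0151,0.0027,0,0,0],[-0.0438,-0.0151,0.0027,0,0,0],[-0.0438,-0.0151,0.0027,0,0,0],[-0.0438,-0.0151,0.0027,0,0,0],[-0.0438,-0.0151,0.0027,0,0,0]]' 0.06 30
python3 shift.py '[[0,0,0,0,0,-0.149],[0,0,0,0,0,-0.149],[0,0,0,0,0,-0.149],[0,0,0,0,0,-0.149],[0,0,0,0,0,-0.149],[0,0,0,0,0,-0.149],[0,0,0,0,0,0],[0,0,0,0,0,0]]'
python3 - <<'E'
from h import *
go((.560,.194,.118),2.06)
E
```

```text
time_s: 1.2
ee_pos: [0.5609, 0.1927, 0.2002]
eef_rot: [-3.142, -0.0, 2.737]
force: [-0.2, -0.0, -0.7]
grip_width: 0.0601
grip_force: 0.0
time_s: 2.0
ee_pos: [0.5597, 0.1942, 0.2003]
eef_rot: [3.142, -0.0, -2.657]
force: [0.4, -0.4, -0.7]
grip_width: 0.0599
grip_force: 0.0
t 2.0 d_tool [-0.0002 -0.0004  0.0823] turn about tool z -0.005 or 3.137 q6 -1.78 tool z [-3.e-04 -0.e+00 -1.e+00]
```

```bash
python3 shift.py '[[0,0,0.03,0,0,0],[0,0,0.03,0,0,0],[0,0,0.0223,0,0,0],[0,0,0,0,0,0]]'
python3 shift.py '[[0,0,0,0,0,0],[0,0,0,0,0,0],[0,0,0,0,0,0],[0,0,0,0,0,0],[0,0,0,0,0,0],[0,0,0,0,0,0],[0,0,0,0,0,0],[0,0,0,0,0,0],[0,0,0,0,0,0],[0,0,0,0,0,0]]' 0 20
```

```text
time_s: 2.4
ee_pos: [0.5584, 0.1939, 0.1153]
eef_rot: [3.141, -0.005, -2.656]
force: [0.4, -0.6, 0.1]
grip_width: 0.06
grip_force: 0.0
time_s: 3.4
ee_pos: [0.5598, 0.1945, 0.1186]
eef_rot: [3.142, 0.001, -2.652]
force: [-1.5, 1.3, 6.2]
grip_width: 0.023
grip_force: 20.0
```

```bash
python3 shift.py '[[0,0,0,0,0,0],[0,0,0,0,0,0],[0,0,0,0,0,0],[0,0,0,0,0,0],[0,0,0,0,0,0]]' 0 45
python3 - <<'E'
from h import *
a=shot("top"); b=shot("side")
o=ctrl.get_obs();print(o["force"],o["moment"],o["ee_pos"])
P=cv2.resize(a["pixels"][170:310,186:326],(400,400),interpolation=2); Q=cv2.resize(b["pixels"][230:400,220:390],(400,400),interpolation=2)
cv2.imwrite("pics/grip1.png",np.hstack([P,Q]))
E
```

```text
time_s: 3.9
ee_pos: [0.5598, 0.1945, 0.1186]
eef_rot: [3.141, 0.001, -2.652]
force: [-2.9, 1.7, 6.0]
grip_width: 0.0223
grip_force: 45.0
[-2.49578671  1.28128764  5.9569473 ] [ 0.37394318  0.38482412 -0.0246604 ] [0.55984567 0.19445017 0.118631  ]
```

View pics/grip1.png

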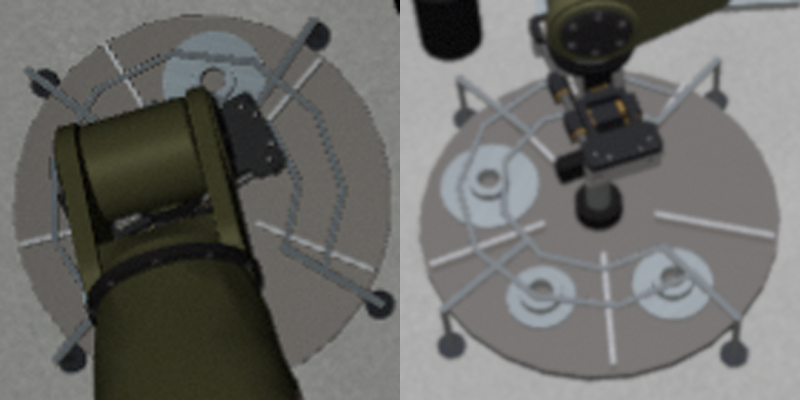

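```bash
python3 shift.py '[[0,0,0,0,0,0.1],[0,0,0,0,0,0.15],[0,0,0,0,0,0.15],[0,0,0,0,0,0]]'
```

```text
time_s: 4.4
ee_pos: [0.5597, 0.1949, 0.1186]
eef_rot: [3.14, 0.0, -3.058]
force: [-2.9, 4.8, 5.5]
grip_width: 0.0221
grip_force: 45.0
```

```bash
python3 shift.py '[[0,0,0,0,0,0.15],[0,0,0,0,0,0.15],[0,0,0,0,0,0.15],[0,0,0,0,0,0.15],[0,0,0,0,0,0.15],[0,0,0,0,0,0.15],[0,0,0,0,0,0.15],[0,0,0,0,0,0.15],[0,0,0,0,0,0.15],[0,0,0,0,0,0.0]]'
python3 shift.py '[[0,0,0,0,0,0.15],[0,0,0,0,0,0.15],[0,0,0,0,0,0.15],[0,0,0,0,0,0.15],[0,0,0,0,0,0.15],[0,0,0,0,0,0.15],[0,0,0,0,0,0.12],[0,0,0,0,0,0.1],[0,0,0,0,0,0],[0,0,0,0,0,0]]'
python3 - <<'E'
from h import *
a=shot("top"); b=shot("side","pics/s2.png")
B=masks(b)
k,l,st,ce=cv2.connectedComponentsWithStats(B["blue"].astype(np.uint8))
for i in range(1,k):
    if st[i,4]>150:
        c,r=circ(world(b,cv2.convexHull(pts(l==i).astype(np.float32))[:,0],.029)); d=c-[.559,.1965]; print(st[i],c.round(4),(2000*r).round(1),"hd",np.arctan2(d[1],d[0]),np.hypot(*d))
E
```

```text
time_s: 5.4
ee_pos: [0.5602, 0.1967, 0.1187]
eef_rot: [3.138, -0.004, 1.875]
force: [2.2, 18.4, 0.5]
grip_width: 0.0219
grip_force: 45.0
time_s: 6.4
ee_pos: [0.5611, 0.1954, 0.1188]
eef_rot: [3.14, -0.005, 0.761]
force: [9.0, 7.7, -0.9]
grip_width: 0.0225
grip_force: 45.5
[361 217  29  15 259] [ 0.42   -0.1176] 82.7 hd -1.987403031855284 0.3435330137782255
[245 290  33  28 589] [0.6676 0.169 ] 77.7 hd -0.24814048986946463 0.1120618572251126
[ 331  292   41   35 1058] [0.4526 0.1553] 97.2 hd -2.7723621360215818 0.11405547894659188
[367 430  29  24 289] [0.3573 0.4705] 53.4 hd 2.2053504071484356 0.3402435263593247
```

```bash
cat >> h.py <<'E'
def spacers(c,ctr):
    l,st=cv2.connectedComponentsWithStats(masks(c)["blue"].astype(np.uint8))[1:3]
    for i in range(1,len(st)):
        if st[i,4]>150:
            q,r=circ(world(c,cv2.convexHull(pts(l==i).astype(np.float32))[:,0],.029)); d=q-ctr
            if np.hypot(*d)<.14: print(st[i],q.round(4),"d",(2000*r).round(1),"hd",np.arctan2(d[1],d[0]).round(3),"r",np.hypot(*d).round(3))
E
python3 shift.py '[[0,0,0,0,0,0.1],[0,0,0,0,0,0.1],[0,0,0,0,0,0],[0,0,0,0,0,0]]'
python3 shift.py '[[0,0,0,0,0,0],[0,0,0,0,0,0],[0,0,0,0,0,0]]' 0.06
python3 shift.py '[[0,0,-0.03,0,0,0],[0,0,-0.05,0,0,0],[0,0,-0.04,0,0,0],[0,0,0,0,0,0]]' 
python3 - <<'E'
from h import *
spacers(shot("side","pics/s3.png"),[.559,.1965])
E
```

```text
time_s: 6.9
ee_pos: [0.5612, 0.1952, 0.1188]
eef_rot: [3.141, -0.005, 0.561]
force: [8.2, 8.8, -1.3]
grip_width: 0.0221
grip_force: 45.9
time_s: 7.2
ee_pos: [0.5596, 0.194, 0.1179]
eef_rot: [-3.142, 0.001, 0.561]
force: [-0.4, -0.6, 0.7]
grip_width: 0.0431
grip_force: 0.0
time_s: 7.6
ee_pos: [0.5612, 0.1945, 0.244]
eef_rot: [3.139, -0.008, 0.561]
force: [-0.1, 1.3, 0.3]
grip_width: 0.0603
grip_force: 0.0
[302 270  33  20 241] [0.55   0.0843] d 63.0 hd -1.651 r 0.113
[249 273  33  41 631] [0.6657 0.1299] d 95.2 hd -0.558 r 0.126
[ 332  300   42   35 1082] [0.4466 0.1769] d 97.5 hd -2.969 r 0.114
```

```bash
python3 - <<'E'
from h import *
go((.4486,.1754,.13),-1.40)
E
```

```text
t 7.7 d_tool [-0.1052 -0.0436  0.1101] turn about tool z 0.39 or -2.752 q6 1.28 tool z [ 0.0044  0.0011 -1.    ]
```

```bash
python3 shift.py '[[-0.035,-0.0145,0,0,0,0],[-0.035,-0.0145,0,0,0,0],[-0.0352,-0.0146,0,0,0,0],[0,0,0,0,0,0.13],[0,0,0,0,0,0.13],[0,0,0.05,0,0,0.13],[0,0,0.05,0,0,0],[0,0,0,0,0,0],[0,0,0,0,0,0]]' 0.07
python3 - <<'E'
from h import *
a=shot("top"); b=shot("side"); spacers(b,[.559,.1965]); spacers(a,[.561,.193])
P=cv2.resize(a["pixels"][220:310,186:276],(400,400),interpolation=2); Q=cv2.resize(b["pixels"][260:360,290:390],(400,400),interpolation=2)
cv2.imwrite("pics/g2.png",np.hstack([P,Q]))
go((.4486,.1754,.0535),-1.40)
E
```

```text
time_s: 8.55
ee_pos: [0.4473, 0.1751, 0.1384]
eef_rot: [3.141, 0.002, 0.171]
force: [0.4, 0.8, 0.2]
grip_width: 0.0701
grip_force: 0.0
[302 270  30  20 322] [0.55   0.0841] d 63.3 hd -1.651 r 0.113
[250 281  32  33 619] [0.6587 0.1431] d 80.5 hd -0.492 r 0.113
[332 300  42  35 986] [0.4466 0.1771] d 97.1 hd -2.971 r 0.114
[261 190  27  27 481] [0.6618 0.1454] d 73.4 hd -0.441 r 0.111
[286 231  24  23 338] [0.5534 0.0824] d 62.3 hd -1.639 r 0.111
t 8.7 d_tool [-0.0001  0.0001  0.0868] turn about tool z 0.0 or -3.141 q6 1.7 tool z [ 2.6e-03  8.0e-04 -1.0e+00]
```

View pics/g2.png

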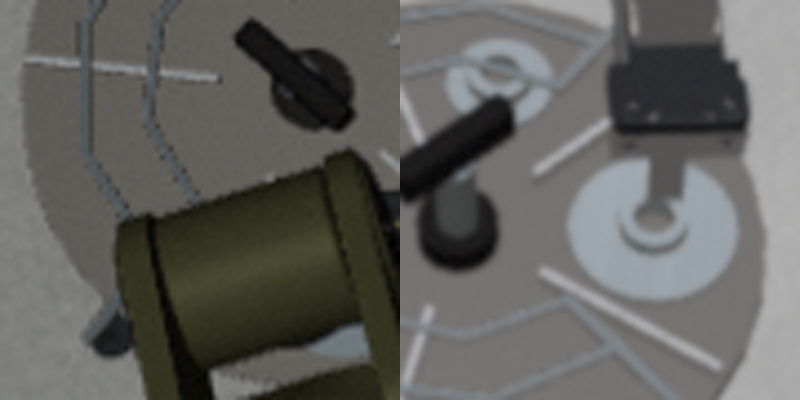

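```bash
python3 shift.py '[[0,0,0.03,0,0,0],[0,0,0.03,0,0,0],[0,0,0.02,0,0,0],[0,0,0.0068,0,0,0],[0,0,0,0,0,0],[0,0,0,0,0,0]]'
python3 shift.py '[[0,0,0,0,0,0],[0,0,0,0,0,0],[0,0,0,0,0,0],[0,0,0,0,0,0],[0,0,0,0,0,0],[0,0,0,0,0,0],[0,0,0,0,0,0]]' 0.02 40
```

```text
time_s: 9.25
ee_pos: [0.4484, 0.1755, 0.053]
eef_rot: [-3.141, -0.002, 0.171]
force: [0.4, 0.1, -0.3]
grip_width: 0.0698
grip_force: 0.0
time_s: 9.95
ee_pos: [0.4476, 0.1752, 0.0515]
eef_rot: [-3.142, -0.0, 0.171]
force: [-1.3, -0.3, 4.8]
grip_width: 0.039
grip_force: 40.0
```

```bash
python3 shift.py '[[0,0,-0.02,0,0,0],[0,0,-0.03,0,0,0],[0,0,-0.03,0,0,0],[0,0,-0.02,0,0,0],[0,0,0,0,0,0],[0,0,0,0,0,0]]'
python3 - <<'E'
from h import *
go((.4600,-.1658,.150),-1.40)
E
```

```text
time_s: 10.55
ee_pos: [0.4472, 0.1751, 0.1506]
eef_rot: [3.142, 0.001, 0.171]
force: [-0.8, -0.4, -1.4]
grip_width: 0.0389
grip_force: 40.0
t 10.6 d_tool [-0.0453  0.3382  0.0006] turn about tool z -0.0 or 3.142 q6 1.7 tool z [-6.e-04 -1.e-04 -1.e+00]
```

```bash
python3 shift.py '[[-0.0058,0.0423,0,0,0,0],[-0.0058,0.0423,0,0,0,0],[-0.0058,0.0423,0,0,0,0],[-0.0058,0.0423,0,0,0,0],[-0.0058,0.0423,0,0,0,0],[-0.0058,0.0423,0,0,0,0],[-0.0058,0.0423,0,0,0,0],[-0.0058,0.0421,0,0,0,0],[0,0,0,0,0,0],[0,0,0,0,0,0]]'
python3 - <<'E'
from h import *
a=shot("top"); b=shot("side"); go((.459,-.166,.13),-1.4)
P=cv2.resize(a["pixels"][225:325,340:440],(400,400),interpolation=2); Q=cv2.resize(b["pixels"][140:240,310:410],(400,400),interpolation=2)
cv2.imwrite("pics/g3.png",np.hstack([P,Q]))
E
```

```text
time_s: 11.55
ee_pos: [0.4585, -0.1662, 0.1497]
eef_rot: [-3.14, 0.002, 0.169]
force: [0.5, -0.3, -0.9]
grip_width: 0.0389
grip_force: 40.0
t 11.7 d_tool [0.     0.001  0.0204] turn about tool z 0.001 or -3.141 q6 0.98 tool z [-1.6e-03  8.0e-04 -1.0e+00]
```

View pics/g3.png

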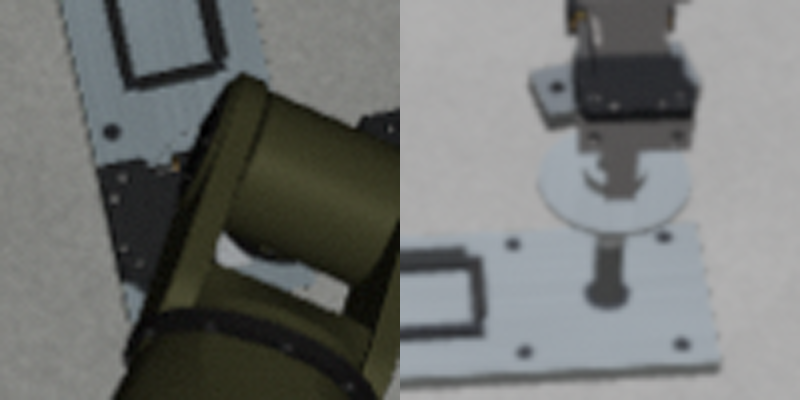

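```bash
python3 - <<'E'
from h import *
b=shot("side"); m=masks(b)["blue"]; sub=np.zeros_like(m); sub[172:200,340:388]=m[172:200,340:388]
m=comp(sub,(350,188)); h=cv2.convexHull(pts(m).astype(np.float32))[:,0]
h=h[h[:,1]<198]
print("flange",circ(world(b,h,.127)), "foot",onz(b,(361.9,213.7),.016),"nose",onz(b,(362.4,196.6),.082), ctrl.get_obs()["ee_pos"])
E
```

```text
flange (array([ 0.45756397, -0.14721577]), np.float64(0.05835299651144514)) foot [ 0.45605473 -0.16238198  0.016     ] nose [ 0.45768261 -0.16244037  0.082     ] [ 0.45905504 -0.16490369  0.15068984]
```

```bash
python3 - <<'E'
from h import *
import pickle; a,b=pickle.load(open("c.pkl","rb"))
print([onz(b,(363.6,198.2),z)[:2]-[0,.0495] for z in (.1225,.1275)], "left/right", onz(b,(344.6,186.3),.127)[:2],onz(b,(382.8,186.3),.127)[:2])
E
```

```text
[array([ 0.45241769, -0.16706273]), array([ 0.45221788, -0.16219268])] left/right [ 0.50431689 -0.14927146] [ 0.40714191 -0.16195135]
```

```bash
python3 shift.py '[[0,0.001,0.02,0,0,0],[0,0,0.02,0,0,0],[0,0,0.01,0,0,0],[0,0,0.005,0,0,0],[0,0,0.005,0,0,0],[0,0,0,0,0,0]]'
python3 shift.py '[[0,0,0.01,0,0,0],[0,0,0.005,0,0,0],[0,0,0,0,0,0]]'
```

```text
time_s: 12.3
ee_pos: [0.4594, -0.1667, 0.0913]
eef_rot: [-3.142, 0.0, 0.171]
force: [0.8, 0.3, -1.2]
grip_width: 0.0388
grip_force: 40.0
time_s: 12.6
ee_pos: [0.459, -0.1668, 0.0756]
eef_rot: [-3.141, 0.001, 0.171]
force: [0.7, -0.3, -1.3]
grip_width: 0.0387
grip_force: 40.0
```

```bash
python3 shift.py '[[0,0,0.012,0,0,0],[0,0,0.01,0,0,0],[0,0,0.006,0,0,0],[0,0,0.002,0,0,0],[0,0,0,0,0,0],[0,0,0,0,0,0]]'
```

```text
time_s: 13.2
ee_pos: [0.4595, -0.167, 0.0466]
eef_rot: [3.141, -0.0, 0.171]
force: [0.6, -0.3, -0.7]
grip_width: 0.039
grip_force: 40.0
```

```bash
python3 shift.py '[[0,0,0.002,0,0,0],[0,0,0.001,0,0,0],[0,0,0,0,0,0],[0,0,0,0,0,0]]'
python3 shift.py '[[0,0,0,0,0,0],[0,0,0,0,0,0],[0,0,0,0,0,0],[0,0,0,0,0,0]]' 0.07
python3 shift.py '[[0,0,-0.02,0,0,0],[0,0,-0.04,0,0,0],[0,0,-0.05,0,0,0],[0,0,-0.05,0,0,0],[0,0,0,0,0,0]]'
python3 - <<'E'
from h import *
go((.561,.195,.22),None)
b=shot("side"); spacers(b,[.559,.1965])
E
```

```text
time_s: 13.6
ee_pos: [0.4595, -0.167, 0.0436]
eef_rot: [3.141, -0.0, 0.171]
force: [0.6, 0.2, 2.2]
grip_width: 0.0388
grip_force: 40.0
time_s: 14.0
ee_pos: [0.4594, -0.1669, 0.0433]
eef_rot: [-3.142, 0.0, 0.171]
force: [-0.2, 0.2, -0.7]
grip_width: 0.067
grip_force: 0.0
time_s: 14.5
ee_pos: [0.4614, -0.1678, 0.2096]
eef_rot: [3.136, -0.009, 0.171]
force: [0.2, 0.2, -0.7]
grip_width: 0.0704
grip_force: 0.0
t 14.5 d_tool [ 0.1599 -0.3405 -0.011 ] tool z [ 0.0095 -0.0043 -0.9999]
[302 270  26  20 313] [0.5503 0.084 ] d 63.5 hd -1.648 r 0.113
[249 280  33  34 604] [0.6594 0.1455] d 77.7 hd -0.47 r 0.113
```

```bash
python3 - <<'E'
from h import *
a=shot("top"); b=shot("side"); 
A=np.zeros((480,640),bool);m=masks(a)["dark"];A[215:255,230:275]=m[215:255,230:275]
c=a["pixels"][215:260,230:280]; d=b["pixels"][270:330,275:335]
spacers(a,[.561,.193])
cv2.imwrite("pics/bar.png",np.hstack([cv2.resize(c,(400,360),interpolation=2),cv2.resize(d,(360,360),interpolation=2)]))
E
```

```text
[261 190  27  27 485] [0.6619 0.1455] d 73.3 hd -0.44 r 0.111
[286 231  24  23 344] [0.5545 0.0825] d 63.9 hd -1.63 r 0.111
```

View pics/bar.png

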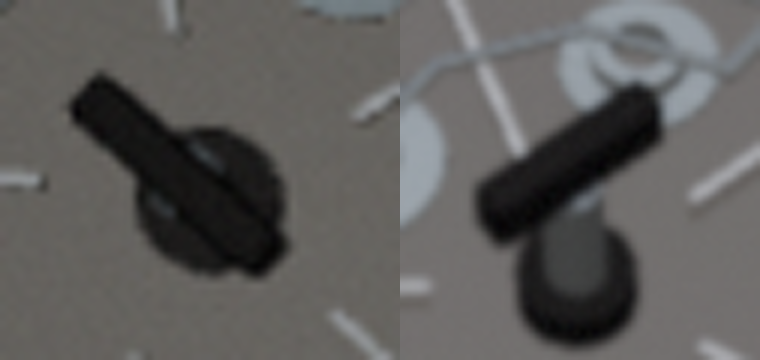

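```bash
python3 shift.py '[[0.02,-0.0426,-0.001,0,0,0],[0.02,-0.0426,-0.001,0,0,0],[0.02,-0.0426,-0.001,0,0,0],[0.02,-0.0426,-0.001,0,0,0],[0.02,-0.0426,-0.001,0,0,0],[0.02,-0.0426,-0.001,0,0,0],[0.02,-0.0426,-0.001,0,0,0],[0.02,-0.0426,-0.001,0,0,0],[0,0,0,0,0,-0.15],[0,0,0,0,0,-0.15]]' 0.06
python3 shift.py '[[0,0,0,0,0,-0.15],[0,0,0,0,0,-0.15],[0,0,0,0,0,-0.15],[0,0,0,0,0,-0.15],[0,0,0,0,0,-0.15],[0,0,0,0,0,-0.15],[0,0,0,0,0,-0.15],[0,0,0,0,0,-0.15],[0,0,0,0,0,-0.15],[0,0,0,0,0,-0.15]]'
python3 shift.py '[[0,0,0,0,0,-0.15],[0,0,0,0,0,-0.15],[0,0,0,0,0,-0.15],[0,0,0,0,0,-0.15],[0,0,0,0,0,-0.15],[0,0,0,0,0,-0.15],[0,0,0,0,0,-0.15],[0,0,0,0,0,-0.15],[0,0,0,0,0,-0.15],[0,0,0,0,0,-0.15]]'
python3 shift.py '[[0,0,0,0,0,-0.15],[0,0,0,0,0,-0.15],[0,0,0,0,0,-0.15],[0,0,0,0,0,0],[0,0,0,0,0,0]]'
python3 - <<'E'
from h import *
go((.561,.195,.118),2.37)
E
```

```text
time_s: 15.65
ee_pos: [0.5585, 0.1973, 0.2085]
eef_rot: [-3.141, 0.004, 0.479]
force: [-0.1, -0.8, -0.5]
grip_width: 0.0598
grip_force: 0.0
time_s: 16.65
ee_pos: [0.5586, 0.1959, 0.2089]
eef_rot: [-3.138, -0.0, 1.977]
force: [-0.6, -1.0, 0.1]
grip_width: 0.06
grip_force: 0.0
time_s: 17.65
ee_pos: [0.5586, 0.1959, 0.209]
eef_rot: [3.141, -0.004, -2.806]
force: [-0.4, -0.8, 0.0]
grip_width: 0.0603
grip_force: 0.0
time_s: 18.15
ee_pos: [0.5588, 0.196, 0.2099]
eef_rot: [3.141, -0.002, -2.367]
force: [-0.5, 0.1, 0.1]
grip_width: 0.0602
grip_force: 0.0
t 18.1 d_tool [-0.001  -0.0023  0.0919] turn about tool z -0.025 or 3.117 q6 -2.07 tool z [-2.1e-03 -6.0e-04 -1.0e+00]
```

```bash
python3 shift.py '[[-0.001,-0.0023,0.03,0,0,-0.025],[0,0,0.03,0,0,0],[0,0,0.02,0,0,0],[0,0,0.0119,0,0,0],[0,0,0,0,0,0],[0,0,0,0,0,0]]'
python3 shift.py '[[0,0,0,0,0,0],[0,0,0,0,0,0],[0,0,0,0,0,0],[0,0,0,0,0,0],[0,0,0,0,0,0],[0,0,0,0,0,0],[0,0,0,0,0,0]]' 0 45
```

```text
time_s: 18.75
ee_pos: [0.5618, 0.1953, 0.1201]
eef_rot: [-3.141, 0.001, -2.339]
force: [-0.4, -0.7, 0.3]
grip_width: 0.0603
grip_force: 0.0
time_s: 19.45
ee_pos: [0.5613, 0.1954, 0.1196]
eef_rot: [3.141, -0.0, -2.337]
force: [-3.3, 2.5, 4.0]
grip_width: 0.0215
grip_force: 45.0
```

```bash
python3 shift.py '[[0,0,0,0,0,0.11],[0,0,0,0,0,0.15],[0,0,0,0,0,0.15],[0,0,0,0,0,0.15],[0,0,0,0,0,0.15],[0,0,0,0,0,0.15],[0,0,0,0,0,0.15],[0,0,0,0,0,0.15],[0,0,0,0,0,0.15],[0,0,0,0,0,0.0]]'
python3 shift.py '[[0,0,0,0,0,0.15],[0,0,0,0,0,0.15],[0,0,0,0,0,0.15],[0,0,0,0,0,0.15],[0,0,0,0,0,0.15],[0,0,0,0,0,0.15],[0,0,0,0,0,0.15],[0,0,0,0,0,0.15],[0,0,0,0,0,0],[0,0,0,0,0,0]]'
python3 - <<'E'
from h import *
spacers(shot("side"),[.559,.1965]); spacers(shot("top"),[.561,.193])
E
```

```text
time_s: 20.45
ee_pos: [0.5614, 0.1948, 0.1196]
eef_rot: [-3.141, -0.0, 2.633]
force: [-3.5, -2.7, 4.0]
grip_width: 0.0217
grip_force: 45.0
time_s: 21.45
ee_pos: [0.5608, 0.1935, 0.1195]
eef_rot: [-3.139, 0.003, 1.44]
force: [-10.2, -12.6, 10.5]
grip_width: 0.0219
grip_force: 45.0
[336 299  32  27 602] [0.452  0.1651] d 74.8 hd -2.856 r 0.112
[314 335  50  33 575] [0.4756 0.2771] d 91.3 hd 2.373 r 0.116
```

```bash
python3 shift.py '[[0,0,0,0,0,0.06],[0,0,0,0,0,0.054],[0,0,0,0,0,0],[0,0,0,0,0,0]]'
python3 shift.py '[[0,0,0,0,0,0],[0,0,0,0,0,0],[0,0,0,0,0,0]]' 0.06
python3 shift.py '[[0,0,-0.03,0,0,0],[0,0,-0.05,0,0,0],[0,0,-0.02,0,0,0],[0,0,0,0,0,0]]' 
python3 - <<'E'
from h import *
spacers(shot("side"),[.559,.1965]); go((.4486,.1754,.14),-1.40)
E
```

```text
time_s: 21.95
ee_pos: [0.5606, 0.1935, 0.1196]
eef_rot: [-3.139, 0.004, 1.327]
force: [-12.0, -12.8, 10.7]
grip_width: 0.0217
grip_force: 45.0
time_s: 22.25
ee_pos: [0.5616, 0.1953, 0.1194]
eef_rot: [3.141, -0.0, 1.324]
force: [0.4, -0.2, -0.2]
grip_width: 0.0421
grip_force: 0.0
time_s: 22.65
ee_pos: [0.5626, 0.1956, 0.2229]
eef_rot: [3.136, -0.003, 1.323]
force: [0.0, -0.6, -0.2]
grip_width: 0.0601
grip_force: 0.0
[336 304  32  27 617] [0.4489 0.1784] d 75.0 hd -2.979 r 0.112
[308 345  30  26 517] [0.5005 0.2925] d 64.1 hd 2.118 r 0.112
t 22.7 d_tool [-0.0472 -0.105   0.08  ] turn about tool z 1.152 or -1.989 q6 0.52 tool z [ 2.2e-03  6.0e-04 -1.0e+00]
```

```bash
python3 - <<'E'
from h import *
go((.450,.1767,.14),-1.40)
E
python3 shift.py '[[-0.0157,-0.0346,0,0,0,0],[-0.0157,-0.0346,0,0,0,0],[-0.0157,-0.0346,0,0,0,0],[0,0,0,0,0,0.144],[0,0,0,0,0,0.144],[0,0,0,0,0,0.144],[0,0,0,0,0,0.144],[0,0,0,0,0,0.144],[0,0,0,0,0,0.144],[0,0,0,0,0,0.144]]' 0.07
python3 shift.py '[[0,0,0.04,0,0,0.144],[0,0,0.04,0,0,0],[0,0,0,0,0,0],[0,0,0,0,0,0]]'
python3 - <<'E'
from h import *
b=shot("side","pics/s5.png"); spacers(b,[.559,.1965]); go((.450,.1767,.0535),-1.40)
E
```

```text
t 22.7 d_tool [-0.0456 -0.104   0.08  ] turn about tool z 1.152 or -1.989 q6 0.52 tool z [ 2.2e-03  6.0e-04 -1.0e+00]
time_s: 23.7
ee_pos: [0.4487, 0.175, 0.2177]
eef_rot: [-3.142, 0.003, 0.309]
force: [-0.2, 0.2, -0.7]
grip_width: 0.07
grip_force: 0.0
time_s: 24.1
ee_pos: [0.4491, 0.1751, 0.1394]
eef_rot: [3.141, 0.002, 0.171]
force: [0.3, -0.8, 0.1]
grip_width: 0.07
grip_force: 0.0
[336 304  32  27 563] [0.4489 0.1785] d 75.0 hd -2.979 r 0.112
[308 345  30  26 512] [0.5005 0.2924] d 64.1 hd 2.118 r 0.112
t 24.1 d_tool [ 0.0005 -0.0014  0.087 ] turn about tool z -0.0 or 3.142 q6 1.7 tool z [ 6.e-04  2.e-04 -1.e+00]
```

```bash
python3 shift.py '[[0.0005,-0.0014,0.03,0,0,0],[0,0,0.03,0,0,0],[0,0,0.02,0,0,0],[0,0,0.007,0,0,0],[0,0,0,0,0,0],[0,0,0,0,0,0]]'
python3 shift.py '[[0,0,0,0,0,0],[0,0,0,0,0,0],[0,0,0,0,0,0],[0,0,0,0,0,0],[0,0,0,0,0,0],[0,0,0,0,0,0],[0,0,0,0,0,0]]' 0.02 40
python3 shift.py '[[0,0,-0.02,0,0,0],[0,0,-0.03,0,0,0],[0,0,-0.03,0,0,0],[0,0,-0.02,0,0,0],[0,0,0,0,0,0],[0,0,0,0,0,0]]'
python3 - <<'E'
from h import *
go((.4593,-.1668,.150),-1.40)
E
```

```text
time_s: 24.75
ee_pos: [0.4504, 0.1769, 0.054]
eef_rot: [-3.141, -0.002, 0.17]
force: [-0.4, 0.2, 0.2]
grip_width: 0.0705
grip_force: 0.0
time_s: 25.45
ee_pos: [0.4496, 0.1766, 0.0526]
eef_rot: [-3.142, -0.0, 0.17]
force: [-1.4, -0.6, 5.1]
grip_width: 0.0391
grip_force: 40.0
time_s: 26.05
ee_pos: [0.4492, 0.1765, 0.1517]
eef_rot: [3.142, 0.001, 0.17]
force: [-0.1, -0.3, -0.8]
grip_width: 0.0392
grip_force: 40.0
t 26.1 d_tool [-0.0481  0.34    0.0017] turn about tool z -0.001 or 3.141 q6 1.7 tool z [-5.e-04 -2.e-04 -1.e+00]
```

```bash
python3 shift.py '[[-0.006,0.0425,0,0,0,0],[-0.006,0.0425,0,0,0,0],[-0.006,0.0425,0,0,0,0],[-0.006,0.0425,0,0,0,0],[-0.006,0.0425,0,0,0,0],[-0.006,0.0425,0,0,0,0],[-0.006,0.0425,0,0,0,0],[-0.006,0.0425,0,0,0,0],[0,0,0,0,0,0],[0,0,0,0,0,0]]'
python3 - <<'E'
from h import *
b=shot("side","pics/s6.png"); go((.4593,-.1668,.1116),-1.40)
E
```

```text
time_s: 27.05
ee_pos: [0.4589, -0.1669, 0.1508]
eef_rot: [-3.14, 0.002, 0.168]
force: [0.5, -0.2, -1.7]
grip_width: 0.0389
grip_force: 40.0
t 27.1 d_tool [0.0002 0.0007 0.0395] turn about tool z -0.001 or 3.14 q6 0.98 tool z [-0.0021  0.0011 -1.    ]
```

```bash
python3 shift.py '[[0,0.0006,0.02,0,0,0],[0,0,0.02,0,0,0],[0,0,0.01,0,0,0],[0,0,0.006,0,0,0],[0,0,0.005,0,0,0],[0,0,0,0,0,0]]'
python3 shift.py '[[0,0,0.01,0,0,0],[0,0,0.005,0,0,0],[0,0,0.005,0,0,0],[0,0,0,0,0,0]]'
```

```text
time_s: 27.7
ee_pos: [0.4598, -0.167, 0.0913]
eef_rot: [-3.141, 0.0, 0.17]
force: [-0.2, -0.0, -1.9]
grip_width: 0.0387
grip_force: 40.0
time_s: 28.1
ee_pos: [0.4595, -0.1672, 0.0708]
eef_rot: [-3.141, 0.001, 0.17]
force: [-0.5, -1.0, -0.4]
grip_width: 0.0393
grip_force: 40.0
```

```bash
python3 shift.py '[[0,0,0.005,0,0,0],[0,0,0.002,0,0,0],[0,0,0.0015,0,0,0],[0,0,0,0,0,0],[0,0,0,0,0,0]]'
```

```text
time_s: 28.6
ee_pos: [0.4598, -0.1673, 0.063]
eef_rot: [3.142, -0.0, 0.17]
force: [0.7, 0.1, -1.9]
grip_width: 0.0389
grip_force: 40.0
```

```bash
python3 shift.py '[[0,0,0.001,0,0,0],[0,0,0.0007,0,0,0],[0,0,0,0,0,0],[0,0,0,0,0,0]]'
python3 shift.py '[[0,0,0,0,0,0],[0,0,0,0,0,0],[0,0,0,0,0,0],[0,0,0,0,0,0]]' 0.07
python3 shift.py '[[0,0,-0.02,0,0,0],[0,0,-0.04,0,0,0],[0,0,-0.05,0,0,0],[0,0,-0.04,0,0,0],[0,0,0,0,0,0]]'
python3 - <<'E'
from h import *
b=shot("side"); a=shot("top");spacers(b,[.559,.1965]); spacers(a,[.561,.193])
go((.561,.195,.22),None)
c=a["pixels"][215:260,230:280]; d=b["pixels"][150:240,310:400]
cv2.imwrite("pics/st2.png",np.hstack([cv2.resize(c,(400,360),interpolation=2),cv2.resize(d,(360,360),interpolation=2)]))
E
```

```text
time_s: 29.0
ee_pos: [0.4599, -0.1673, 0.0616]
eef_rot: [3.141, -0.0, 0.17]
force: [-2.7, 1.6, 5.0]
grip_width: 0.0391
grip_force: 40.0
time_s: 29.4
ee_pos: [0.4597, -0.1673, 0.0612]
eef_rot: [-3.142, 0.0, 0.17]
force: [0.3, 0.4, 0.0]
grip_width: 0.0674
grip_force: 0.0
time_s: 29.9
ee_pos: [0.4614, -0.168, 0.2164]
eef_rot: [3.137, -0.007, 0.17]
force: [0.1, -1.5, -1.2]
grip_width: 0.0698
grip_force: 0.0
[308 345  30  26 498] [0.5005 0.2925] d 63.8 hd 2.118 r 0.112
[209 249  24  31 340] [0.5    0.2908] d 67.2 hd 2.129 r 0.115
t 30.0 d_tool [ 0.161  -0.34   -0.0087] tool z [ 9.e-04 -4.e-04 -1.e+00]
```

View pics/st2.png

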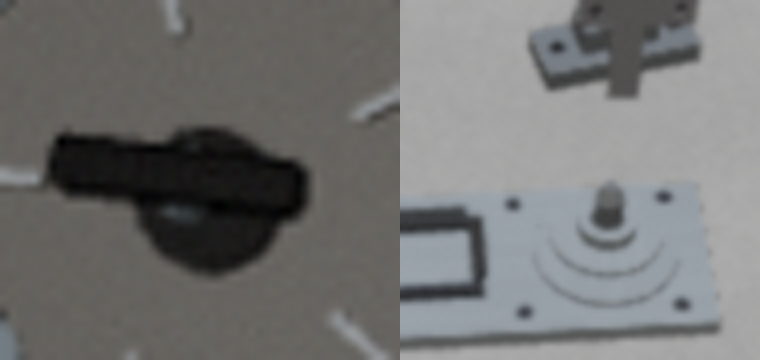

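```bash
python3 shift.py '[[0.0201,-0.0425,-0.001,0,0,0],[0.0201,-0.0425,-0.001,0,0,0],[0.0201,-0.0425,-0.001,0,0,0],[0.0201,-0.0425,-0.001,0,0,0],[0.0201,-0.0425,-0.001,0,0,0],[0.0201,-0.0425,-0.001,0,0,0],[0.0201,-0.0425,-0.001,0,0,0],[0.0201,-0.0425,-0.001,0,0,0],[0,0,0,0,0,-0.14],[0,0,0,0,0,-0.14]]' 0.06
python3 shift.py '[[0,0,0,0,0,-0.14],[0,0,0,0,0,-0.14],[0,0,0,0,0,-0.14],[0,0,0,0,0,-0.14],[0,0,0,0,0,-0.14],[0,0,0,0,0,-0.14],[0,0,0,0,0,-0.14],[0,0,0,0,0,0],[0,0,0,0,0,0]]'
python3 - <<'E'
from h import *
go((.5613,.195,.118),1.43-np.pi/2)
E
```

```text
time_s: 31.0
ee_pos: [0.5602, 0.1963, 0.2164]
eef_rot: [-3.141, 0.004, 0.457]
force: [0.2, -0.6, 0.4]
grip_width: 0.0597
grip_force: 0.0
time_s: 31.9
ee_pos: [0.5605, 0.1949, 0.2179]
eef_rot: [-3.14, 0.001, 1.426]
force: [-0.1, -0.4, -0.5]
grip_width: 0.0599
grip_force: 0.0
t 31.9 d_tool [0.0003 0.001  0.0999] turn about tool z -0.004 or 3.137 q6 0.42 tool z [-2.e-03 -6.e-04 -1.e+00]
```

```bash
python3 shift.py '[[0.0003,0.0,0.03,0,0,0],[0,0,0.03,0,0,0],[0,0,0.025,0,0,0],[0,0,0.015,0,0,0],[0,0,0,0,0,0],[0,0,0,0,0,0]]'
python3 shift.py '[[0,0,0,0,0,0],[0,0,0,0,0,0],[0,0,0,0,0,0],[0,0,0,0,0,0],[0,0,0,0,0,0],[0,0,0,0,0,0],[0,0,0,0,0,0]]' 0 45
python3 shift.py '[[0,0,0,0,0,-0.15],[0,0,0,0,0,-0.15],[0,0,0,0,0,-0.15],[0,0,0,0,0,-0.15],[0,0,0,0,0,-0.15],[0,0,0,0,0,-0.15],[0,0,0,0,0,-0.15],[0,0,0,0,0,-0.14],[0,0,0,0,0,0],[0,0,0,0,0,0]]'
python3 - <<'E'
from h import *
spacers(shot("side"),[.559,.1965])
E
```

```text
time_s: 32.5
ee_pos: [0.5612, 0.1955, 0.12]
eef_rot: [3.141, -0.0, 1.429]
force: [0.0, 0.3, -0.1]
grip_width: 0.06
grip_force: 0.0
time_s: 33.2
ee_pos: [0.5609, 0.1954, 0.1194]
eef_rot: [3.141, -0.0, 1.43]
force: [-0.6, -0.2, 1.7]
grip_width: 0.0219
grip_force: 45.0
time_s: 34.2
ee_pos: [0.5606, 0.1952, 0.1194]
eef_rot: [-3.141, -0.0, 2.616]
force: [-5.7, -2.5, 4.8]
grip_width: 0.022
grip_force: 45.0
[339 306  28  23 427] [0.4479 0.1779] d 64.0 hd -2.976 r 0.113
```

```bash
python3 shift.py '[[0,0,0,0,0,0],[0,0,0,0,0,0],[0,0,0,0,0,0]]' 0.06
python3 shift.py '[[0,0,-0.03,0,0,0],[0,0,-0.05,0,0,0],[0,0,-0.02,0,0,0],[0,0,0,0,0,0]]' 
python3 - <<'E'
from h import *
spacers(shot("side"),[.559,.1965]); go((.4497,.1763,.14),-1.40)
E
```

```text
time_s: 34.55
ee_pos: [0.5609, 0.1954, 0.1191]
eef_rot: [3.141, 0.0, 2.618]
force: [-0.1, 0.3, 0.6]
grip_width: 0.0424
grip_force: 0.0
time_s: 34.95
ee_pos: [0.5619, 0.1957, 0.2226]
eef_rot: [3.137, 0.004, 2.619]
force: [0.7, 0.7, -0.8]
grip_width: 0.0599
grip_force: 0.0
[339 306  28  23 423] [0.4478 0.1783] d 63.8 hd -2.979 r 0.113
t 35.0 d_tool [ 0.0871 -0.0724  0.0798] turn about tool z -0.693 or 2.448 q6 -0.77 tool z [ 2.1e-03  7.0e-04 -1.0e+00]
```

```bash
python3 shift.py '[[0.029,-0.0241,0,0,0,0],[0.029,-0.0241,0,0,0,0],[0.029,-0.0241,0,0,0,0],[0,0,0,0,0,-0.1386],[0,0,0,0,0,-0.1386],[0,0,0,0,0,-0.1386],[0,0,0,0,0,-0.1386],[0,0,0.04,0,0,-0.1386],[0,0,0.04,0,0,0],[0,0,0,0,0,0]]' 0.07
python3 - <<'E'
from h import *
go((.4497,.1765,.0538),-1.40)
E
```

```text
time_s: 36.0
ee_pos: [0.4465, 0.1751, 0.1339]
eef_rot: [-3.14, -0.01, -2.971]
force: [0.2, -0.1, -0.2]
grip_width: 0.0696
grip_force: 0.0
t 36.0 d_tool [-0.0041  0.0009  0.0801] turn about tool z -0.0 or 3.141 q6 -1.44 tool z [-0.0095 -0.003  -1.    ]
```

```bash
python3 shift.py '[[0,0,0,0,0,0],[0,0,0,0,0,0]]'
python3 - <<'E'
from h import *
go((.4497,.1765,.0538),-1.40)
E
```

```text
time_s: 36.2
ee_pos: [0.4501, 0.1762, 0.1408]
eef_rot: [3.141, 0.002, -2.971]
force: [-0.4, 0.7, 0.8]
grip_width: 0.0701
grip_force: 0.0
t 36.2 d_tool [0.0005 0.0003 0.087 ] turn about tool z -0.0 or 3.141 q6 -1.44 tool z [ 1.8e-03  6.0e-04 -1.0e+00]
```

```bash
python3 shift.py '[[0,0,0.03,0,0,0],[0,0,0.03,0,0,0],[0,0,0.02,0,0,0],[0,0,0.007,0,0,0],[0,0,0,0,0,0],[0,0,0,0,0,0]]'
python3 shift.py '[[0,0,0,0,0,0],[0,0,0,0,0,0],[0,0,0,0,0,0],[0,0,0,0,0,0],[0,0,0,0,0,0],[0,0,0,0,0,0],[0,0,0,0,0,0]]' 0.02 40
python3 shift.py '[[0,0,-0.02,0,0,0],[0,0,-0.03,0,0,0],[0,0,-0.03,0,0,0],[0,0,-0.02,0,0,0],[0,0,0,0,0,0],[0,0,0,0,0,0]]'
python3 - <<'E'
from h import *
go((.4596,-.167,.150),-1.40)
E
```

```text
time_s: 36.8
ee_pos: [0.4502, 0.1763, 0.0538]
eef_rot: [3.141, 0.002, -2.97]
force: [0.1, 0.1, 0.3]
grip_width: 0.0699
grip_force: 0.0
time_s: 37.5
ee_pos: [0.4495, 0.1761, 0.0525]
eef_rot: [3.142, 0.0, -2.97]
force: [-0.5, -0.2, 4.4]
grip_width: 0.0385
grip_force: 40.0
time_s: 38.1
ee_pos: [0.4491, 0.1759, 0.1515]
eef_rot: [-3.141, -0.001, -2.97]
force: [-0.2, 1.1, -0.8]
grip_width: 0.0388
grip_force: 40.0
t 38.1 d_tool [ 0.0481 -0.3397  0.0015] turn about tool z 0.0 or -3.141 q6 -1.44 tool z [-5.e-04 -2.e-04 -1.e+00]
```

```bash
python3 shift.py '[[0.006,-0.0425,0,0,0,0],[0.006,-0.0425,0,0,0,0],[0.006,-0.0425,0,0,0,0],[0.006,-0.0425,0,0,0,0],[0.006,-0.0425,0,0,0,0],[0.006,-0.0425,0,0,0,0],[0.006,-0.0425,0,0,0,0],[0.006,-0.0425,0,0,0,0],[0,0,0,0,0,0],[0,0,0,0,0,0]]'
python3 shift.py '[[0,0,0,0,0,0]]'
python3 - <<'E'
from h import *
go((.4596,-.1672,.0786),-1.40)
E
```

```text
time_s: 39.1
ee_pos: [0.4592, -0.1675, 0.1506]
eef_rot: [3.14, -0.002, -2.972]
force: [-0.0, 0.5, -1.2]
grip_width: 0.0386
grip_force: 40.0
time_s: 39.2
ee_pos: [0.4596, -0.1663, 0.1513]
eef_rot: [3.141, -0.001, -2.97]
force: [-0.1, -0.2, -0.7]
grip_width: 0.0388
grip_force: 40.0
t 39.2 d_tool [ 0.0001 -0.001   0.0727] turn about tool z 0.001 or -3.141 q6 -2.16 tool z [-1.6e-03  8.0e-04 -1.0e+00]
```

```bash
python3 shift.py '[[0,-0.0006,0.02,0,0,0],[0,0,0.02,0,0,0],[0,0,0.01,0,0,0],[0,0,0.006,0,0,0],[0,0,0.005,0,0,0],[0,0,0,0,0,0]]'
python3 shift.py '[[0,0,0.005,0,0,0],[0,0,0.003,0,0,0],[0,0,0.0015,0,0,0],[0,0,0,0,0,0],[0,0,0,0,0,0]]'
```

```text
time_s: 39.8
ee_pos: [0.4601, -0.1676, 0.0911]
eef_rot: [3.141, -0.0, -2.97]
force: [-0.3, 0.2, -1.7]
grip_width: 0.0386
grip_force: 40.0
time_s: 40.3
ee_pos: [0.4602, -0.1678, 0.0818]
eef_rot: [-3.141, 0.0, -2.97]
force: [0.1, 0.8, -1.6]
grip_width: 0.0385
grip_force: 40.0
```

```bash
python3 shift.py '[[0,0,0.002,0,0,0],[0,0,0.001,0,0,0],[0,0,0.0007,0,0,0],[0,0,0,0,0,0],[0,0,0,0,0,0]]'
python3 shift.py '[[0,0,0,0,0,0],[0,0,0,0,0,0],[0,0,0,0,0,0],[0,0,0,0,0,0]]' 0.07
python3 shift.py '[[0,0,-0.02,0,0,0],[0,0,-0.04,0,0,0],[0,0,-0.05,0,0,0],[0,0,-0.02,0,0,0],[0,-0.05,0,0,0,0],[0,-0.05,0,0,0,0],[0,-0.05,0,0,0,0],[0,0,0,0,0,0]]'
python3 - <<'E'
from h import *
b=shot("side"); a=shot("top")
c=a["pixels"][185:310,345:495]; d=b["pixels"][140:240,270:400]
cv2.imwrite("pics/st3.png",np.vstack([cv2.resize(c,(400,333),interpolation=2)[:300],cv2.resize(d,(400,308),interpolation=2)[:300]]) if 0 else np.hstack([cv2.resize(c,(400,333),interpolation=2),cv2.resize(d,(400,333),interpolation=2)]))
for n,cm in (("top",a),("side",b)):
    l,st,ce=cv2.connectedComponentsWithStats(masks(cm)["blue"].astype(np.uint8))[1:]
    print(n,[(*s,*e.round(1)) for s,e in zip(st[1:].tolist(),ce[1:]) if s[4]>150])
E
```

```text
time_s: 40.8
ee_pos: [0.4601, -0.1678, 0.0784]
eef_rot: [-3.142, 0.0, -2.97]
force: [-3.0, 0.3, 5.9]
grip_width: 0.0383
grip_force: 40.0
time_s: 41.2
ee_pos: [0.4601, -0.1678, 0.078]
eef_rot: [3.142, -0.0, -2.97]
force: [-0.4, 0.1, 0.2]
grip_width: 0.0669
grip_force: 0.0
time_s: 42.0
ee_pos: [0.4853, -0.32, 0.207]
eef_rot: [3.142, -0.001, -2.974]
force: [-0.6, 0.1, 0.1]
grip_width: 0.0704
grip_force: 0.0
top [(350, 190, 68, 115, 3558, np.float64(385.4), np.float64(257.8)), (364, 197, 29, 47, 885, np.float64(377.7), np.float64(219.8))]
side [(344, 149, 40, 19, 352, np.float64(363.1), np.float64(158.0)), (277, 195, 113, 41, 3388, np.float64(334.9), np.float64(216.1)), (367, 431, 29, 22, 276, np.float64(381.2), np.float64(441.6))]
```

View pics/st3.png

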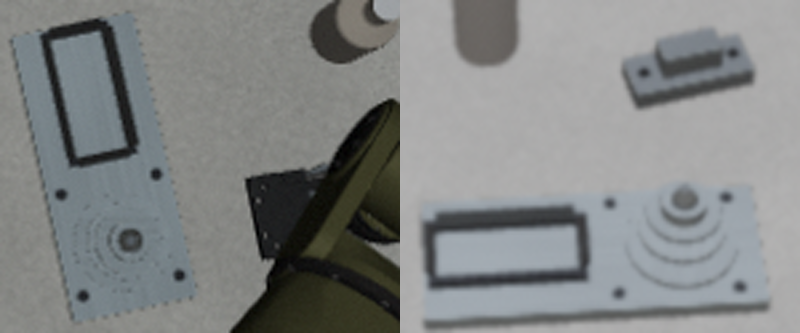

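```bash
python3 shift.py '[[0,0,0,0,0,0.145],[0,0,0,0,0,0.145],[0,0,0,0,0,0.145],[0,0,0,0,0,0.145],[0,0,0,0,0,0.145],[0,0,0,0,0,0.145],[0,0,0,0,0,0.145],[0,0,0,0,0,0.145],[0,0,0,0,0,0.145],[0,0,0,0,0,0.145]]'
python3 shift.py '[[0,0,0,0,0,0.145],[0,0,0,0,0,0.145],[0,0,0,0,0,0.145],[0,0,0,0,0,0.145],[0,0,0,0,0,0.145],[0,0,0,0,0,0.145],[0,0,0,0,0,0.145],[0,0,0,0,0,0.145],[0,0,0,0,0,0.145],[0,0,0,0,0,0.145]]'
python3 - <<'E'
from h import *
go((.4735,-.383,.13),-1.156)
E
```

```text
time_s: 43.1
ee_pos: [0.4858, -0.3141, 0.2084]
eef_rot: [3.141, 0.0, 1.858]
force: [-0.2, 0.7, 0.4]
grip_width: 0.0701
grip_force: 0.0
time_s: 44.1
ee_pos: [0.4858, -0.3141, 0.2084]
eef_rot: [3.141, -0.0, 0.408]
force: [-0.0, -0.3, -1.3]
grip_width: 0.07
grip_force: 0.0
t 44.1 d_tool [-0.0387  0.0584  0.0784] turn about tool z -0.006 or 3.135 q6 0.53 tool z [ 3.e-04 -0.e+00 -1.e+00]
```

```bash
python3 shift.py '[[-0.0193,0.0292,0,0,0,-0.006],[-0.0193,0.0292,0,0,0,0],[0,0,0.04,0,0,0],[0,0,0.038,0,0,0],[0,0,0,0,0,0],[0,0,0,0,0,0]]' 0.06
python3 - <<'E'
from h import *
b=shot("side"); go((.4735,-.383,.047),-1.156)
cv2.imwrite("pics/bl.png",cv2.resize(b["pixels"][100:200,310:420],(660,600),interpolation=2))
E
```

```text
time_s: 44.7
ee_pos: [0.4744, -0.3838, 0.1313]
eef_rot: [3.141, -0.0, 0.42]
force: [0.6, -0.8, 0.9]
grip_width: 0.0599
grip_force: 0.0
t 44.8 d_tool [-0.0008 -0.002   0.0854] turn about tool z 0.005 or -3.137 q6 0.41 tool z [ 0.0019 -0.0017 -1.    ]
```

View pics/bl.png

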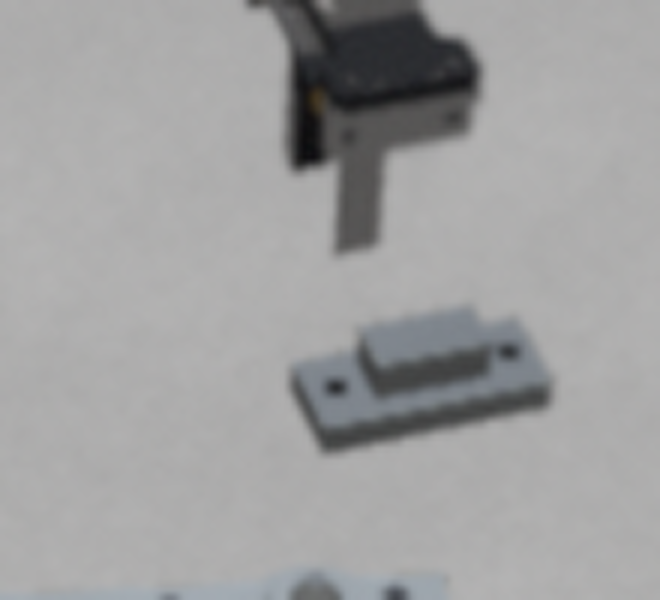

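```bash
python3 - <<'E'
from h import *
b=shot("side")
h1,h2=onz(b,(366,164.3),.02),onz(b,(394.8,158.3),.02);d=h1-h2
c=(h1+h2)/2+[.0035,-.0045,0]; H=np.arctan2(d[1],d[0]);print(c,H,np.linalg.norm(d))
# before, for comparison of method
print(proj(b,ctrl.get_obs()["ee_pos"]))
go((c[0],c[1],.13),H-np.pi/2)
E
```

```text
[ 0.4241913  -0.37875025  0.02      ] 0.42419558794700224 0.0900249504093211
[364.10967197 127.43693297]
t 44.8 d_tool [-0.044  -0.026   0.0026] turn about tool z -0.005 or 3.137 q6 0.41 tool z [ 0.0025 -0.0023 -1.    ]
```

```bash
python3 shift.py '[[-0.022,-0.013,0,0,0,-0.005],[-0.022,-0.013,0,0,0,0],[0,0,0.02,0,0,0],[0,0,0,0,0,0],[0,0,0,0,0,0],[0,0,0,0,0,0]]' 0.065
python3 - <<'E'
from h import *
b=shot("side"); go((.4242,-.3788,.047),.424-np.pi/2); o=ctrl.get_obs()["ee_pos"]; print(o, proj(b,o-[0,0,.022]))
cv2.imwrite("pics/bl2.png",cv2.resize(b["pixels"][110:190,330:420],(450,400),interpolation=2))
E
```

```text
time_s: 45.4
ee_pos: [0.424, -0.3792, 0.1115]
eef_rot: [3.14, -0.001, 0.424]
force: [0.1, -0.2, -0.1]
grip_width: 0.0646
grip_force: 0.0
t 45.5 d_tool [ 0.0004 -0.0003  0.0642] turn about tool z 0.0 or -3.141 q6 0.35 tool z [ 0.0012 -0.0012 -1.    ]
[ 0.42386223 -0.37911556  0.11123567] [381.08441489 142.05002311]
```

View pics/bl2.png

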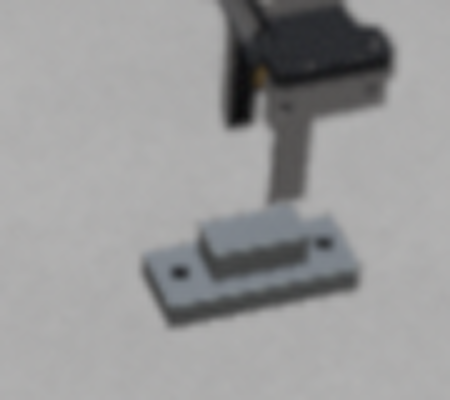

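```bash
python3 shift.py '[[0,0,0.03,0,0,0],[0,0,0.02,0,0,0],[0,0,0.012,0,0,0],[0,0,0.002,0,0,0],[0,0,0,0,0,0],[0,0,0,0,0,0]]'
python3 shift.py '[[0,0,0,0,0,0],[0,0,0,0,0,0],[0,0,0,0,0,0],[0,0,0,0,0,0],[0,0,0,0,0,0],[0,0,0,0,0,0],[0,0,0,0,0,0],[0,0,0,0,0,0]]' 0.01 55
python3 shift.py '[[0,0,-0.02,0,0,0],[0,0,-0.03,0,0,0],[0,0,-0.02,0,0,0],[0,0,0,0,0,0],[0,0,0,0,0,0]]'
python3 - <<'E'
from h import *
b=shot("side"); go((.612,-.136,.117),.199-np.pi/2); o=ctrl.get_obs()["ee_pos"]; print(o, proj(b,o-[0,0,.024]))
l,st,ce=cv2.connectedComponentsWithStats(masks(b)["blue"].astype(np.uint8))[1:]
print([(*s,*e.round(1)) for s,e in zip(st[1:].tolist(),ce[1:]) if s[4]>100])
cv2.imwrite("pics/bl3.png",cv2.resize(b["pixels"][100:180,330:420],(450,400),interpolation=2))
E
```

```text
time_s: 46.05
ee_pos: [0.4236, -0.3793, 0.0472]
eef_rot: [3.14, -0.001, 0.424]
force: [0.7, -0.9, -0.6]
grip_width: 0.0653
grip_force: 0.0
time_s: 46.85
ee_pos: [0.423, -0.3786, 0.0461]
eef_rot: [-3.141, 0.0, 0.424]
force: [-2.8, 4.8, 5.9]
grip_width: 0.0297
grip_force: 55.0
time_s: 47.35
ee_pos: [0.4229, -0.3787, 0.115]
eef_rot: [-3.141, 0.0, 0.424]
force: [-0.2, -0.0, -5.1]
grip_width: 0.0294
grip_force: 55.0
t 47.4 d_tool [ 0.2723 -0.1431 -0.0026] turn about tool z 0.225 or -2.917 q6 0.35 tool z [-0.0015  0.0015 -1.    ]
[ 0.42266391 -0.37840969  0.11438238] [381.51395116 141.93897273]
[(361, 135, 42, 18, 257, np.float64(380.6), np.float64(144.5)), (277, 195, 113, 41, 3390, np.float64(334.9), np.float64(216.2)), (367, 431, 29, 19, 253, np.float64(380.9), np.float64(441.1))]
```

```bash
python3 shift.py '[[0,0,-0.02,0,0,0.11],[0,0,-0.01,0,0,0.115],[0,0,0,0,0,0],[0,0,0,0,0,0]]'
python3 - <<'E'
from h import *
go((.611,-.137,.145),.199-np.pi/2)
E
```

```text
time_s: 47.8
ee_pos: [0.4228, -0.3785, 0.1445]
eef_rot: [-3.14, 0.001, 0.202]
force: [0.2, -0.5, -5.5]
grip_width: 0.0299
grip_force: 55.0
t 47.8 d_tool [ 0.2329 -0.1988 -0.0004] turn about tool z 0.003 or -3.138 q6 0.57 tool z [-0.0014  0.0015 -1.    ]
```

```bash
python3 shift.py '[[0.0333,-0.0284,0,0,0,0.003],[0.0333,-0.0284,0,0,0,0],[0.0333,-0.0284,0,0,0,0],[0.0333,-0.0284,0,0,0,0],[0.0333,-0.0284,0,0,0,0],[0.0333,-0.0284,0,0,0,0],[0.0333,-0.0284,0,0,0,0],[0,0,0,0,0,0],[0,0,0,0,0,0],[0,0,0,0,0,0]]'
python3 - <<'E'
from h import *
go((.611,-.137,.085),.199-np.pi/2)
b=shot("side")
l,st,ce=cv2.connectedComponentsWithStats(masks(b)["blue"].astype(np.uint8))[1:]
print([(*s,*e.round(1)) for s,e in zip(st[1:].tolist(),ce[1:]) if s[4]>100])
E
```

```text
time_s: 48.8
ee_pos: [0.6123, -0.1391, 0.145]
eef_rot: [-3.141, 0.002, 0.197]
force: [0.2, -0.7, -4.0]
grip_width: 0.0296
grip_force: 55.0
t 48.8 d_tool [-0.0008 -0.0023  0.06  ] turn about tool z -0.002 or 3.139 q6 1.09 tool z [-1.6e-03  3.0e-04 -1.0e+00]
[(281, 181, 45, 16, 420, np.float64(302.6), np.float64(188.9)), (277, 195, 113, 41, 3403, np.float64(334.9), np.float64(216.2)), (369, 430, 27, 25, 319, np.float64(381.7), np.float64(441.7))]
```

```bash
python3 shift.py '[[-0.0008,-0.0023,0.02,0,0,0],[0,0,0.02,0,0,0],[0,0,0.02,0,0,0],[0,0,0,0,0,0],[0,0,0,0,0,0]]'
python3 shift.py '[[0,0,0.005,0,0,0],[0,0,0.005,0,0,0],[0,0,0.003,0,0,0],[0,0,0,0,0,0],[0,0,0,0,0,0]]'
```

```text
time_s: 49.35
ee_pos: [0.6116, -0.1371, 0.0865]
eef_rot: [-3.142, 0.0, 0.195]
force: [0.8, -0.2, -4.4]
grip_width: 0.0295
grip_force: 55.0
time_s: 49.85
ee_pos: [0.6118, -0.1363, 0.0731]
eef_rot: [3.142, -0.0, 0.196]
force: [-0.6, 0.7, -6.2]
grip_width: 0.0295
grip_force: 55.0
```

```bash
python3 shift.py '[[0,0,0.004,0,0,0],[0,0,0.003,0,0,0],[0,0,0.002,0,0,0],[0,0,0,0,0,0],[0,0,0,0,0,0]]'
```

```text
time_s: 50.35
ee_pos: [0.6115, -0.1367, 0.0656]
eef_rot: [3.141, 0.0, 0.196]
force: [-14.7, -0.4, 13.6]
grip_width: 0.0295
grip_force: 55.0
```

```bash
python3 shift.py '[[-0.001,0,0,0,0,0],[-0.001,0,0,0,0,0],[0,0,0,0,0,0],[0,0,0,0,0,0]]'
```

```text
time_s: 50.75
ee_pos: [0.6104, -0.1368, 0.0646]
eef_rot: [3.141, -0.001, 0.196]
force: [3.0, 0.4, 2.7]
grip_width: 0.0295
grip_force: 55.0
```

```bash
python3 shift.py '[[0,0,0.001,0,0,0],[0,0,0.001,0,0,0],[0,0,0.001,0,0,0],[0,0,0,0,0,0],[0,0,0,0,0,0]]'
```

```text
time_s: 51.25
ee_pos: [0.6114, -0.1367, 0.0626]
eef_rot: [3.14, -0.004, 0.196]
force: [7.1, 1.0, 9.5]
grip_width: 0.0296
grip_force: 55.0
```

```bash
python3 shift.py '[[0,0,0,0,0,0],[0,0,0,0,0,0],[0,0,0,0,0,0],[0,0,0,0,0,0]]' 0.06
python3 shift.py '[[0,0,-0.02,0,0,0],[0,0,-0.04,0,0,0],[0,0,-0.05,0,0,0],[0,0,-0.05,0,0,0],[-0.03,-0.04,0,0,0,0],[-0.03,-0.04,0,0,0,0],[-0.03,-0.04,0,0,0,0],[-0.03,-0.04,0,0,0,0],[0,0,0,0,0,0],[0,0,0,0,0,0]]'
python3 - <<'E'
from h import *
b=shot("side"); a=shot("top")
c=a["pixels"][180:310,345:445]; d=b["pixels"][170:250,270:400]
W=np.zeros((480,780,3),np.uint8); W[:,:369]=cv2.resize(c,(369,480),interpolation=2); W[:252,370:780]=cv2.resize(d,(410,252),interpolation=2)
cv2.imwrite("pics/end.png",W)
E
```

```text
time_s: 51.65
ee_pos: [0.6096, -0.1367, 0.0607]
eef_rot: [-3.141, 0.001, 0.196]
force: [0.1, -0.2, -0.9]
grip_width: 0.0576
grip_force: 0.0
time_s: 52.65
ee_pos: [0.461, -0.0028, 0.2216]
eef_rot: [3.141, -0.001, 0.197]
force: [0.0, 0.4, -0.4]
grip_width: 0.0601
grip_force: 0.0
```

View pics/end.png

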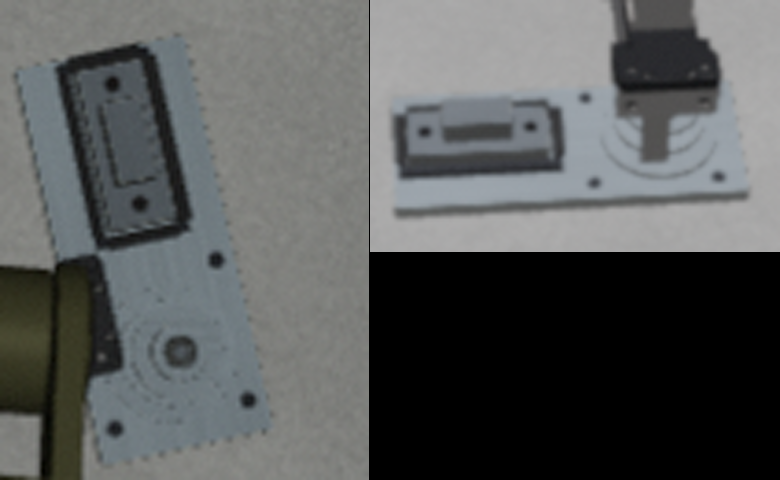

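```bash
python3 - <<'E'
from h import *
a=shot("top");b=shot("side")
def hole(c,p):
    u,v=map(int,np.round(p)); w=c["pixels"][v-4:v+5,u-4:u+5].sum(2).astype(float); w=np.clip(np.median(w)-w-25,0,None)
    y,x=np.mgrid[v-4:v+5,u-4:u+5]; return (x*w).sum()/w.sum(),(y*w).sum()/w.sum()
for p,q in (((375.4,202.8),(287.4+17.3*0,211.9)),((382.9,235),(320.7,210.3))):
    P,Q=hole(a,p),hole(b,q); print(np.round(P,1),np.round(Q,1),tri(a,P,b,Q),onz(a,P,.036)[:2],onz(b,Q,.036)[:2])
E
```

```text
[375.  202.4] [286.9 211.4] (array([ 0.65713988, -0.12886719,  0.03325976]), np.float64(0.002653042777584844)) [ 0.65803422 -0.12849818] [ 0.65521518 -0.12626321]
[382.4 234.8] [320.4 209.7] (array([ 0.56879312, -0.14667201,  0.03316985]), np.float64(0.002918825634364001)) [ 0.56997639 -0.14626258] [ 0.5669431  -0.14399131]
```

```bash
python3 -c "
from station import ctrl
print(ctrl.hand_in())"
```

```text
the job is handed in; nothing more can be done
None
```

I handed the job in at about 53 s: all three spacers in the carousel are stacked on the spindle, largest flange at the bottom, and the foot block sits flat in the pocket, rib up. The last camera images show both in place; the hand-in itself returned no verdict.

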